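Pack up the sound table

ROBOT

A 6-joint arm with a two-finger parallel gripper is mounted at the origin on the work surface. World frame = base frame: x ahead of the robot, y to its left, z up, the work surface at z = 0. Lengths are in m, angles in rad, forces in N, time in s.
With the tool pointing down it reaches from about 0.25 to 0.775 m from the base axis. Payload 8.9 kg.
Tool frame: the origin (TCP) lies at the very end of the fingers, on their centre line; the grasp point (between the pads) lies 19 mm behind it; z points along the fingers, x is the direction in which the jaws open and shut, and the axes are right-handed (so a half turn about z gives the same grasp; the last joint's range is limited). The gripper opens to 85 mm and grips with 20 to 120 N. Pads are 22 mm wide; open, the fingers measure 114 mm over their backs; the gripper's body (76 mm by 85 mm) begins 54 mm behind the grasp point. The pads swing forward as they close: fully open they stand 13 mm farther back than shut.
Start: joints at [1.048, 0.291, -0.153, 1.127, 0, 1.431], TCP at [0.197, 0.487, 0.231] pointing down, gripper open.
Joint ranges: [-2.52, 2.52], [-0.91, 1.74], [-1.3, 1.37], [-1.96, 2.02], [-1.52, 1.47], [-3.14, 3.14]. Speed limits (rad/s): [2.22, 2.22, 2.79, 3.14, 3.14, 3.14].

INTERFACE

Orientations are given as a 3x3 rotation matrix whose columns are the frame's x, y, z axes.
In Python, from rig import * gives the robot as it stands. The module is installed in compiled form; this text tells all that it offers.
- The arm moves only by the tool jog_arm, never from a script. Its argument "series" is a list of rows, each a list of 2 entries, a list of its own where there are three numbers: the shift along the tool's x, y, z in m, then the turn about the tool's z in rad. A call has 1 to 12 rows; each row shifts and turns the commanded pose from where the row before left it, along the tool's axes as they then stand; what a row does not reach is not made up. A row lasts 1/10 s, in which the tool goes at most 50 mm and 8.59 degrees, less where a joint would pass 70% of its speed; a pose out of reach is approached as far as the arm can. A call with a gripper value outside its range is refused whole. "jaw" is the opening, from -1 (shut) to 1 (fully open), set as the call begins (left out, the last holds). The fingers move at their own pace and stop on an object; the grip force is fixed at half the most. Time passes only in rows, so rows that do not move let the fingers close. It gives the time, the measured TCP pose, the force and the opening at its end, in the units of the state.
- state(): the state, without advancing time (a new reading comes with each control period).
- grab_frame(name): name is "scene" or "top"; returns a dict with "img" (400x640x3 uint8, blue, green, red), "camera_matrix" (3x3 intrinsics, pixels), "R" (3x3) and "t" (3): a world point X has camera coordinates R X + t. Camera axes: x right, y down, z forward; pixel columns grow to the right and rows downward; lengths in m; the calibration is good to about 2 mm. A picture is of the moment at which its call begins. There is no depth.
- close_job(): hands the job in, once; it reports no verdict.
The state is a dict: "clock": time; "qpos": joint angles; "qd": joint speeds; "tau": joint torques, N m; "tcp_pos": TCP position; "orientation": TCP orientation; "wrist_force": force on the tool from outside, world axes, zero at the start; "torque": the same for the moment, N m; "finger_gap": finger opening in m.
Only numpy, scipy, OpenCV 4.12 (cv2) and the standard library are available. Lean on these libraries where they do the work, as an engineer would, in place of code of your own. Each camera call takes 0.05 s, during which the arm holds its last target. There are 200 camera calls.

TASK

Pack up the sound table. With the red-handled pusher in the gripper, gently nudge the glass plate along its black board until it touches both yellow fences of the corner, lying flat and square (the robot itself must not touch the glass), then hang the pusher by the top bar of its handle on both prongs of the rack. Nest whichever wooden cups are out in the blue dish, the larger ones first and each fully down inside the next, and do not knock over the mug, the jar or the brass weight.

Things in the scene. Friction and masses are not known exactly. Their poses are not given: they have to be found in the camera images.
- plate: Loose rectangular green glass plate with a brass disc in its middle, 80 (x) by 110 (y) by 10 thick, 220 g, lying flat on the board. Origin at the centre of its underside; it starts turned no more than about 0.25 rad from the board.
- plate_far_left (a point): The plate's corner at its +x +y end, on the underside; it belongs in the corner of the fences.
- plate_far_right (a point): The plate's corner at its +x -y end, on the underside.
- plate_near_left (a point): The plate's corner at its -x +y end, on the underside.
- board: Fixed black board on the table, 200 (x) by 220 (y), surface 8 above the table. Two yellow fences, 12 wide, stand 12 above it along the whole +x and +y edges; their inner faces are at x = +88 and y = +98. The -x and -y sides are open. Origin at the centre of its underside.
- corner (a point): Where the inner faces of the two fences meet, at the board's surface; its axes are the board's (the plate lies towards -x and -y of it).
- pusher: Loose pusher, 126 tall, 300 g, standing on a black square foot 60 by 60 by 22 (faces square to x and y). Above a stem is a red D-shaped handle in the y-z plane, 14 thick in x, 124 wide in y; its opening is 104 wide, from 60 to 110 above the underside, and its top bar reaches from 110 to 126. Origin at the centre of the underside.
- pusher_bar (a point): The middle of the pusher's top bar, 118 above its underside; grip it here from above with the fingers closing along the pusher's x.
- rack: Fixed rack: wooden base 110 by 150 by 14 and two prongs of 10 thick steel bar, at y = -38 and +38, that rise from the base at x = +45, run level towards -x with their axis 200 above the table, and end in a turned-up tip at x = -40, 221 high at its top. Open between the prongs. Origin on the underside, at table level.
- rack_seat (a point): Point midway between the prongs, level with the top of their straight part (205 above the table), at the rack's x = 0, axes of the rack. The pusher's top bar lies across both prongs, near here, between the tips and the uprights: its middle is then 8 above this point.
- dish: Fixed round blue dish, open at the top: outer diameter 160 at the rim and 148 at the foot, 45 tall, wall 8, floor 8. Origin at the centre of its underside. The cups nest in it.
- cup_large: Dark turned wooden cup, round and open at the top, standing upright: outer diameter 128 at the rim and 116 at the foot, 70 tall, wall 8 thick (pinch the rim), floor 8 thick, about 170 g. Origin at the centre of its underside, z up the axis. It may be absent.
- cup_medium: Mid-brown turned wooden cup, round and open at the top, standing upright: outer diameter 98 at the rim and 86 at the foot, 85 tall, wall 8 thick (pinch the rim), floor 8 thick, about 130 g. Origin at the centre of its underside, z up the axis. It may be absent.
- cup_small: Pale turned wooden cup, round and open at the top, standing upright: outer diameter 68 at the rim and 56 at the foot, 105 tall, wall 8 thick (pinch the rim), floor 8 thick, about 90 g. Origin at the centre of its underside, z up the axis. It may be absent.
- mug: Bystander: white mug, 76 across and 85 tall. Origin at the centre of its underside.
- jar: Bystander: glass jar with a red cap, 60 across and 85 tall. Origin at the centre of its underside.
- weight: Bystander: brass weight with a narrow neck, 56 across and 55 tall. Origin at the centre of its underside.
Mind the look-alikes: they are no part of the job. Leave any orange look-alike of the pusher alone.

How it is judged:
On the way, in this order (a step that is already met when the one before it is completed fails the run):
1. the glass plate lies flat against both fences of the corner (x of each of plate_far_left, plate_far_right in the frame of corner above -0.003 m and y of each of plate_far_left, plate_near_left in the frame of corner above -0.003 m and z of plate in the frame of corner below 0.005 m and angle between plate's own z axis and vertical below 0.06 rad), for 0.2 s.
2. the pusher hangs by its top bar on both prongs (x of pusher_bar in the frame of rack_seat between -0.03 and 0.04 m and y of pusher_bar in the frame of rack_seat between -0.025 and 0.025 m and z of pusher_bar in the frame of rack_seat between -0.005 and 0.016 m and angle between pusher's own z axis and vertical below 0.2 rad), for 0.2 s.
At the end, for the whole second after the job is handed in: Plate flat, its far and left edges within 3 mm of the fences; pusher hangs upright (0.2 rad), its top bar on both prongs between tips and uprights, within 25 mm of their middle; every cup present nested in the dish in size order, upright, seated within 6 mm; all at rest (all of step 1 and all of step 2 and horizontal distance between each of cup_large, cup_medium, cup_small and dish below 0.036 m and z of cup_large in the frame of dish below 0.014 m and angle between each of cup_large, cup_medium, cup_small's own z axis and vertical below 0.1 rad and linear speed of each of cup_large, cup_medium, cup_small below 0.03 m/s and z of cup_medium in the frame of dish below 0.022 m and z of cup_small in the frame of dish below 0.03 m and linear speed of plate below 0.02 m/s and linear speed of pusher below 0.05 m/s); the robot touches nothing.
It fails at once if the robot touches the glass plate itself (contact force between any of the fingers, the arm and plate above 0.5 N).
It fails at once if the pusher presses the glass plate harder than 25 N (contact force between pusher and plate above 25 N).
It fails at once if the glass plate is tipped up (angle between plate's own z axis and vertical above 0.4 rad).
It fails at once if a bystander (mug, jar or weight) is knocked over (angle between any of mug, jar, weight's own z axis and vertical above 0.6 rad).
Of cup_large, cup_medium, cup_small only 2 to 3 are there at a start; the rules pass over those that are not, and their reading is None.
At some moment in a run one of plate, cup_large, cup_medium may be knocked a few centimetres aside while the robot is not near it.
It also fails if it takes over 210 s, if anything falls off the work surface, if the arm or the gripper's body presses on something with over 40 N, if the wrist force passes 120 N, or if a joint passes its speed limit or range.

## Working session

There is one attempt and no reset: what is moved stays moved. The work goes in short steps, Python scripts to look and compute and a tool call to move; the robot and the scene stay as the last step left them, time stands still between calls to the robot, and variables do not carry over. Pictures are saved under pics/ and viewed, about 12 in all and at most 16, crops included, and the job is handed in when it is done.

Besides the shell and the picture viewer there is one more tool, called after "Request:" by a JSON object that holds its "name" and its "arguments", one argument or row to a line. jog_arm: Moves the arm, as the interface text tells. Its arguments: {"type":"object","properties":{"series":{"type":"array","items":{"type":"array"}},"jaw":{"type":"number"}},"required":["series"]}

```bash
mkdir -p pics
cat > h.py <<'E'
from rig import *
import numpy as np, cv2
def pt(f,u,v,z):
    K,R,t=[np.array(f[k],float) for k in("camera_matrix","R","t")]
    c=-R.T@t; d=R.T@np.linalg.solve(K,[u,v,1.]); return (c+d*(z-c[2])/d[2])
def px(f,X):
    K,R,t=[np.array(f[k],float) for k in("camera_matrix","R","t")]
    p=K@(R@np.array(X)+t); return p[:2]/p[2]
E
python3 - <<'E'
from h import *
s=state(); print(s)
for n in("scene","top"):
    f=grab_frame(n); cv2.imwrite(f"pics/{n}0.png",f["img"]); print(n,f["camera_matrix"],f["R"],f["t"], -np.array(f["R"]).T@f["t"])
E
```

```text
{'clock': 0.0, 'qpos': array([ 1.04768998e+00,  2.91249725e-01, -1.54119463e-01,  1.12667985e+00,
       -4.40831848e-05,  1.43149226e+00]), 'qd': array([-0.00038815, -0.00060527,  0.00052877,  0.00126778, -0.00122918,
       -0.00128522]), 'tau': array([-3.52303723e-03, -5.37146580e+01,  3.31371939e+01,  1.57847686e-02,
       -4.32179741e-04,  2.30721315e-05]), 'tcp_pos': array([0.19638235, 0.48642724, 0.23075073]), 'orientation': array([[ 3.74448431e-01,  9.27247555e-01, -5.87632828e-04],
       [ 9.27246903e-01, -3.74448869e-01, -1.10721003e-03],
       [-1.24669624e-03, -1.30287663e-04, -9.99999214e-01]]), 'wrist_force': array([ 0.07697251, -0.17137859, -0.47418692]), 'torque': array([ 0.01580282, -0.04359315,  0.01645996]), 'finger_gap': 0.08583133676034045}
scene [[416.89657784   0.         319.13071768]
 [  0.         416.89657784 201.74959943]
 [  0.           0.           1.        ]] [[-0.46852484  0.88344223  0.00378005]
 [ 0.65499392  0.35023446 -0.66956612]
 [-0.59284689 -0.31123245 -0.74274284]] [ 0.30355775 -0.19085842  1.67009052] [1.25734343 0.31845583 1.11150798]
top [[448.16588884   0.         319.2531133 ]
 [  0.         448.16588884 191.81731356]
 [  0.           0.           1.        ]] [[ 0.00971636 -0.99993909  0.00523528]
 [-0.99191789 -0.01030053 -0.12646266]
 [ 0.12650888 -0.00396421 -0.99195755]] [-0.11672023  0.52100569  1.60519712] [ 0.31485727 -0.10498314  1.65878623]
```

View pics/scene0.png

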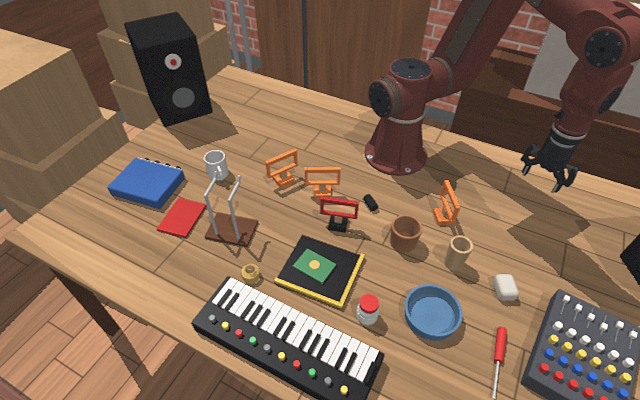

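View pics/top0.png

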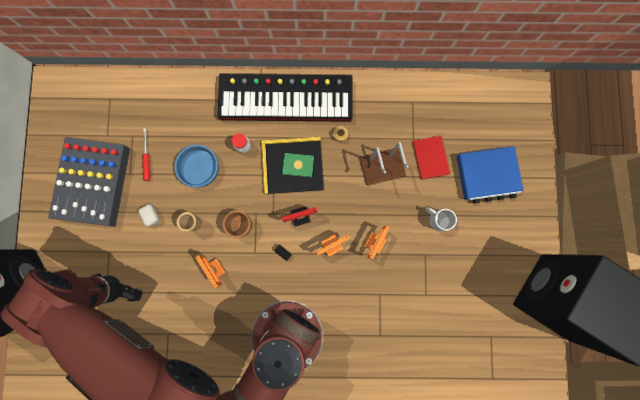

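Candidates for the pusher (top image): red handle at (298,215), which has the black foot; orange look-alikes at (330,243), (376,242) and (209,268). There is also a small black block at (283,253). I choose the red one. Cups: mid-brown at (237,223), pale at (187,221). Next is a close crop plus measurements.

Run:
```python
from h import *
t=cv2.imread("pics/top0.png"); s=cv2.imread("pics/scene0.png")
a=cv2.resize(t[128:253,165:415],None,fx=3.2,fy=3.2,interpolation=cv2.INTER_CUBIC)
cv2.imwrite("pics/c_top.png",a)
b=cv2.resize(s[140:340,190:480],None,fx=2.7,fy=2.7,interpolation=cv2.INTER_CUBIC)
cv2.imwrite("pics/c_scene.png",b)
ft=grab_frame("top"); fs=grab_frame("scene")
def comps(img,lo,hi,name,f,z,mn=15):
    h=cv2.cvtColor(img,cv2.COLOR_BGR2HSV); m=cv2.inRange(h,lo,hi)
    n,l,st,c=cv2.connectedComponentsWithStats(m)
    for i in range(1,n):
        if st[i,4]>=mn:
            r=cv2.minAreaRect(np.argwhere(l==i)[:,::-1].astype(np.float32))
            print(name,st[i],c[i].round(1),pt(f,*c[i],z).round(4),np.round(cv2.boxPoints(r),1).tolist())
for nm,img,f in(("T",t,ft),("S",s,fs)):
    comps(img,(95,80,60),(125,255,255),nm+" blue",f,.045,200)
    comps(img,(22,150,120),(34,255,255),nm+" yellow",f,.02,20)
    comps(img,(45,80,40),(85,255,255),nm+" green",f,.018,60)
    comps(img,(0,180,90),(4,255,255),nm+" red",f,.118,20)
    comps(img,(172,150,60),(180,255,255),nm+" red2",f,.118,20)
```

```text
T blue [ 175  145   43   42 1452] [196.  165.8] [0.6118 0.3396 0.045 ] [[175.0, 145.0], [217.0, 145.0], [217.0, 186.0], [175.0, 186.0]]
T blue [ 457  147   66   52 2676] [489.2 172. ] [ 0.6001 -0.7323  0.045 ] [[456.1000061035156, 153.6999969482422], [515.9000244140625, 144.89999389648438], [522.5999755859375, 189.89999389648438], [462.70001220703125, 198.8000030517578]]
T yellow [230  78   5   6  22] [232.   80.3] [0.948  0.2243 0.02  ] [[230.0, 78.0], [234.0, 78.0], [234.0, 83.0], [230.0, 83.0]]
T yellow [277  79   5   5  21] [279.3  80.9] [0.9478 0.0445 0.02  ] [[277.0, 79.0], [281.0, 79.0], [281.0, 83.0], [277.0, 83.0]]
T yellow [325  79   5   6  23] [327.1  81.2] [ 0.9485 -0.1372  0.02  ] [[325.0, 79.0], [329.0, 79.0], [329.0, 84.0], [325.0, 84.0]]
T yellow [261 137  60  57 381] [279.1 152.7] [0.6692 0.0396 0.02  ] [[238.0, 165.5], [291.8999938964844, 110.5], [320.5, 138.5], [266.5, 193.5]]
T yellow [ 59 168   7   5  29] [ 62.1 170. ] [0.5953 0.84   0.02  ] [[59.0, 168.0], [65.0, 168.0], [65.0, 172.0], [59.0, 172.0]]
T yellow [ 68 169   8   5  28] [ 71.6 171.2] [0.5911 0.8049 0.
[... 5159 characters left out ...]
S red [539 364   9   9  40] [543.2 367.7] [0.6813 0.6173 0.118 ] [[538.0, 368.0], [543.5, 362.5], [548.5, 367.5], [543.0, 373.0]]
S red [553 372  10   9  46] [557.5 375.5] [0.6845 0.6496 0.118 ] [[552.0, 376.0], [558.0, 370.0], [563.5, 375.5], [557.5, 381.5]]
S red [568 380  10   9  44] [572.2 383.9] [0.689 0.682 0.118] [[566.5, 384.5], [572.5, 378.5], [578.0, 384.0], [572.0, 390.0]]
S red [582 388  11  10  46] [587.5 392.3] [0.6924 0.7149 0.118 ] [[581.5, 392.5], [587.5, 386.5], [593.5, 392.5], [587.5, 398.5]]
S red2 [321 204   8  11  25] [322.7 209.8] [ 0.4894 -0.0719  0.118 ] [[317.29998779296875, 206.8000030517578], [322.0, 204.0], [328.0, 214.0], [323.29998779296875, 216.8000030517578]]
```

View pics/c_top.png

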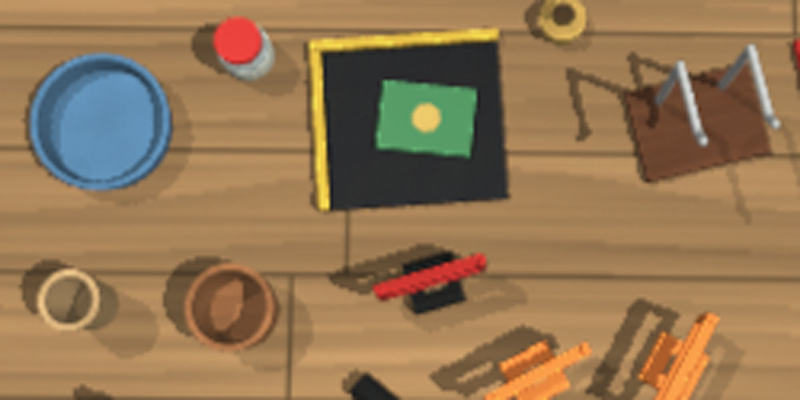

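View pics/c_scene.png

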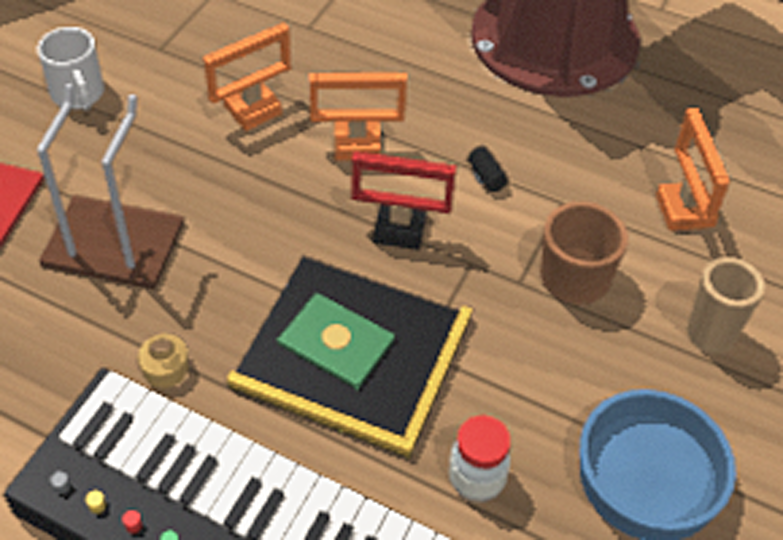

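```bash
cat >> h.py <<'E'
def yaw(R): return np.arctan2(R[1][0],R[0][0])
def go(target,yw=None,s=None):
    """total tool shift (in tool axes before / after the turn) and tool turn to reach world target"""
    s=s or state(); R=np.array(s["orientation"]); y0=yaw(R)
    f=lambda y:(np.array([[np.cos(y),np.sin(y),0],[np.sin(y),-np.cos(y),0],[0,0,-1]])).T@(np.array(target)-s["tcp_pos"])
    yw=y0 if yw is None else yw
    dy=-(yw-y0); dy=(dy+np.pi)%(2*np.pi)-np.pi
    print("tcp",s["tcp_pos"].round(4),"yaw",round(y0,3),"turn",dy.round(3),"shift(before turn)",f(y0).round(4),"(after turn)",f(yw).round(4))
def tri(ft,fs,a,b):
    A=[]
    for f,p in((ft,a),(fs,b)):
        P=np.array(f["camera_matrix"])@np.c_[f["R"],f["t"]]; A+= [p[0]*P[2]-P[0],p[1]*P[2]-P[1]]
    X=np.linalg.svd(np.array(A))[2][-1]; return X[:3]/X[3]
E
python3 - <<'E'
from h import *
ft=grab_frame("top"); fs=grab_frame("scene")
T=lambda u,v:(165+u/3.2-.35,128+v/3.2-.35); S=lambda u,v:(190+u/2.7-.3,140+v/2.7-.3)
def show(n,z,t=None,s=None):
    a=pt(ft,*T(*t),z)[:2].round(4) if t else ''; b=pt(fs,*S(*s),z)[:2].round(4) if s else ''
    print(n,a,b,tri(ft,fs,T(*t),S(*s)).round(4) if t and s else '')
show("fence outer corner",.02,(308,41),(408,446))
show("far fence right",.02,(499,29),(230,375))
show("left fence near",.02,(317,210),(471,308))
show("bar +y end",.126,(376,293),(453,170)); show("bar -y end",.126,(485,258),(355,158))
show("tip1",.221,(703,143),(132,99)); show("tip2",.221,(775,123),(70,88))
show("elb1",.2,(681,67),(108,160)); show("elb2",.2,(751,50),(43,150))
show("foot1",.014,(655,105),(130,265)); show("foot2",.014,(718,90),(70,253))
show("med",.085,(232,306),(584,238)); show("small",.105,(69,299),(732,283))
show("dish",.045,(100,121),(657,460))
show("disc",.018,(427,118),(336,336))
for p in((384,80),(477,90),(470,158),(376,150)): show("plate",.018,p)
for p in((318,293),(395,340),(360,387),(278,340)): show("plateS",.018,None,p)
E
```

```text
fence outer corner [0.7151 0.1085] [0.7103 0.1038] [0.7137 0.1065 0.0278]
far fence right [ 0.7319 -0.1145] [ 0.7253 -0.1104] [ 0.7291 -0.1117  0.0251]
left fence near [0.5163 0.0929] [0.515 0.091] [0.5163 0.0921 0.0223]
bar +y end [0.4146 0.0149] [0.4167 0.0148] [0.4149 0.0146 0.1241]
bar -y end [ 0.4533 -0.1012] [ 0.4542 -0.0958] [ 0.4527 -0.0993  0.123 ]
tip1 [ 0.5643 -0.3219] [ 0.5702 -0.3193] [ 0.5655 -0.3231  0.2151]
tip2 [ 0.5858 -0.3955] [ 0.5888 -0.3917] [ 0.5861 -0.3957  0.217 ]
elb1 [ 0.6478 -0.3029] [ 0.6447 -0.302 ] [ 0.6467 -0.3017  0.2023]
elb2 [ 0.6666 -0.3759] [ 0.6663 -0.3741] [ 0.6663 -0.3754  0.1995]
foot1 [ 0.6446 -0.2975] [ 0.6483 -0.3021] [ 0.6464 -0.3     0.0126]
foot2 [ 0.6633 -0.3713] [ 0.6678 -0.3777] [ 0.6656 -0.3746  0.0126]
med [0.4014 0.1754] [0.4068 0.1807] [0.4014 0.1781 0.0775]
small [0.4061 0.3482] [0.4065 0.3494] [0.406  0.349  0.1042]
dish [0.613 0.34 ] [0.616  0.3431] [0.6136 0.3422 0.0402]
disc [ 0.6256 -0.0318] [ 0.6228 -0.031 ] [ 0.6247 -0.0311  0.0206]
plate [0.6701 0.019 ]  
plate [ 0.6594 -0.0896]  
plate [ 0.5791 -0.0824]  
plate [0.5873 0.0266]  
plateS  [ 0.5795 -0.0787] 
plateS  [0.5956 0.0314] 
plateS  [0.6694 0.0246] 
plateS  [ 0.6589 -0.0872]
```

```bash
python3 -c "
from h import *
go((.434,-.042,.23),.32)"
```

```text
tcp [0.1965 0.4867 0.2311] yaw 1.187 turn 0.867 shift(before turn) [-0.4013  0.4182  0.0011] (after turn) [0.0591 0.5766 0.0011]
```

Request:
{"name": "jog_arm", "arguments": {
  "series": [
    [[-0.0335,0.0348,0],0],
    [[-0.0335,0.0348,0],0],
    [[-0.0335,0.0348,0],0],
    [[-0.0335,0.0348,0],0],
    [[-0.0335,0.0348,0],0],
    [[-0.0335,0.0348,0],0],
    [[-0.0335,0.0348,0],0],
    [[-0.0335,0.0348,0],0],
    [[-0.0335,0.0348,0],0],
    [[-0.0335,0.0348,0],0],
    [[-0.0335,0.0348,0],0],
    [[-0.0335,0.0348,0],0]
  ],
  "jaw": 1
}}

```text
clock: 1.5
tcp_pos: [0.4337, -0.0445, 0.2315]
orientation: [[0.375, 0.927, 0.001], [0.927, -0.375, -0.0], [0.0, 0.001, -1.0]]
wrist_force: [0.6, 0.8, 0.9]
finger_gap: 0.0851
```

Request:
{"name": "jog_arm", "arguments": {
  "series": [
    [[0,0,0],0.145],
    [[0,0,0],0.145],
    [[0,0,0],0.145],
    [[0,0,0],0.145],
    [[0,0,0],0.145],
    [[0,0,0],0.142],
    [[0,0,0],0]
  ]
}}

```text
clock: 2.2
tcp_pos: [0.4332, -0.0423, 0.2313]
orientation: [[0.95, 0.313, -0.0], [0.313, -0.95, 0.0], [-0.0, -0.0, -1.0]]
wrist_force: [-0.5, -0.2, -0.5]
finger_gap: 0.0854
```

```bash
python3 -c "
from h import *
go((.434,-.042,.16),.32)
f=grab_frame('top');cv2.imwrite('pics/t1.png',cv2.resize(f['img'][150:270,165:415],None,fx=3.2,fy=3.2,interpolation=cv2.INTER_CUBIC))"
```

```text
tcp [ 0.4332 -0.0423  0.2313] yaw 0.318 turn -0.002 shift(before turn) [ 0.0008 -0.0001  0.0713] (after turn) [ 0.0008 -0.0001  0.0713]
```

Request:
{"name": "jog_arm", "arguments": {
  "series": [
    [[0.001,0,0.03],0],
    [[0,0,0.03],0],
    [[0,0,0.03],0],
    [[0,0,0.025],0],
    [[0,0,0.016],0],
    [[0,0,0],0],
    [[0,0,0],0]
  ]
}}

```text
clock: 2.95
tcp_pos: [0.4343, -0.042, 0.1007]
orientation: [[0.948, 0.317, -0.0], [0.317, -0.948, 0.0], [-0.0, -0.0, -1.0]]
wrist_force: [0.6, 0.2, 1.4]
finger_gap: 0.0854
```

Request:
{"name": "jog_arm", "arguments": {
  "series": [
    [[0,0,0],0],
    [[0,0,0],0],
    [[0,0,0],0],
    [[0,0,0],0],
    [[0,0,0],0],
    [[0,0,0],0],
    [[0,0,0],0],
    [[0,0,0],0],
    [[0,0,0],0],
    [[0,0,0],0]
  ],
  "jaw": -1
}}

```text
clock: 3.95
tcp_pos: [0.4342, -0.0422, 0.1006]
orientation: [[0.949, 0.315, 0.0], [0.315, -0.949, -0.001], [-0.0, 0.001, -1.0]]
wrist_force: [-1.7, -1.1, 5.2]
finger_gap: 0.0131
```

Request:
{"name": "jog_arm", "arguments": {
  "series": [
    [[0,0,-0.02],0],
    [[0,0,-0.02],0],
    [[0,0,-0.01],0],
    [[0,0,0],0],
    [[0,0,0],0],
    [[0,0,0],0]
  ]
}}

```text
clock: 4.55
tcp_pos: [0.4335, -0.0418, 0.1494]
orientation: [[0.949, 0.315, -0.002], [0.315, -0.949, 0.0], [-0.001, -0.001, -1.0]]
wrist_force: [0.3, -0.5, -2.8]
finger_gap: 0.0129
```

Run:
```python
from h import *
s=state();print(s['tcp_pos'],yaw(s['orientation']),s['wrist_force'],s['finger_gap'])
f=grab_frame('top');g=grab_frame('scene')
a=cv2.resize(f['img'][140:240,240:365],None,fx=3.2,fy=3.2,interpolation=cv2.INTER_CUBIC)
b=cv2.resize(g['img'][160:260,260:385],None,fx=3.2,fy=3.2,interpolation=cv2.INTER_CUBIC)
cv2.imwrite('pics/c2.png',np.hstack([a,b]))
```

```text
[ 0.43354796 -0.04183158  0.14938022] 0.3199983524498456 [ 0.34714916 -0.45982417 -2.78325414] 0.012866061253791807
```

View pics/c2.png

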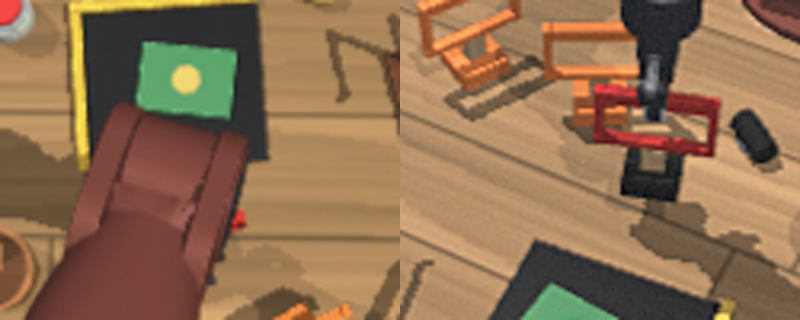

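Request:
{"name": "jog_arm", "arguments": {
  "series": [
    [[0,0,0],0.1],
    [[0,0,0],0.1],
    [[0,0,0],0.048],
    [[0,0,0],0],
    [[0,0,0],0]
  ]
}}

```text
clock: 5.15
tcp_pos: [0.434, -0.0419, 0.15]
orientation: [[0.997, 0.074, -0.001], [0.074, -0.997, 0.0], [-0.001, -0.0, -1.0]]
wrist_force: [0.5, 0.7, -2.5]
finger_gap: 0.0131
```

```bash
python3 -c "
from h import *
go((.5291,-.0384,.111),.072)
f=grab_frame('top');h=cv2.cvtColor(f['img'],cv2.COLOR_BGR2HSV);m=cv2.inRange(h,(45,80,40),(85,255,255));print(cv2.boundingRect(m),cv2.minAreaRect(np.argwhere(m)[:,::-1].astype(np.float32)))"
```

```text
tcp [ 0.434  -0.0419  0.15  ] yaw 0.074 turn 0.002 shift(before turn) [0.0951 0.0035 0.039 ] (after turn) [0.0951 0.0033 0.039 ]
(253, 78, 61, 100) ((283.92510986328125, 127.40388488769531), (104.25700378417969, 51.928279876708984), 84.0684814453125)
```

Request:
{"name": "jog_arm", "arguments": {
  "series": [
    [[0.025,0.001,0],0.002],
    [[0.025,0.001,0],0],
    [[0.025,0.0013,0],0],
    [[0.02,0,0],0],
    [[0,0,0.02],0],
    [[0,0,0.012],0],
    [[0,0,0.007],0],
    [[0,0,0],0],
    [[0,0,0],0]
  ]
}}

```text
clock: 6.1
tcp_pos: [0.5291, -0.0386, 0.1116]
orientation: [[0.998, 0.07, 0.0], [0.07, -0.998, -0.0], [0.0, 0.0, -1.0]]
wrist_force: [0.3, 1.4, -3.5]
finger_gap: 0.013
```

Request:
{"name": "jog_arm", "arguments": {
  "series": [
    [[0.004,0,0],0],
    [[0.004,0,0],0],
    [[0.003,0,0],0],
    [[0.003,0,0],0],
    [[0.003,0,0],0],
    [[0.003,0,0],0],
    [[0.003,0,0],0],
    [[0.003,0,0],0],
    [[0.003,0,0],0],
    [[0.003,0,0],0],
    [[0.002,0,0],0],
    [[0,0,0],0]
  ]
}}

```text
clock: 7.3
tcp_pos: [0.5636, -0.0362, 0.1113]
orientation: [[0.998, 0.07, 0.0], [0.07, -0.998, 0.0], [0.0, -0.0, -1.0]]
wrist_force: [-0.4, -0.3, -3.8]
finger_gap: 0.0129
```

Run:
```python
from h import *
s=state();print(s['tcp_pos'],yaw(s['orientation']),s['wrist_force'])
f=grab_frame('top');g=grab_frame('scene')
a=cv2.resize(f['img'][120:220,240:365],None,fx=3.2,fy=3.2,interpolation=cv2.INTER_CUBIC)
b=cv2.resize(g['img'][210:310,260:385],None,fx=3.2,fy=3.2,interpolation=cv2.INTER_CUBIC)
cv2.imwrite('pics/c3.png',np.hstack([a,b]))
```

```text
[ 0.5635584  -0.03618382  0.11129528] 0.07008918022830686 [-0.41895483 -0.34261391 -3.83829703]
```

View pics/c3.png

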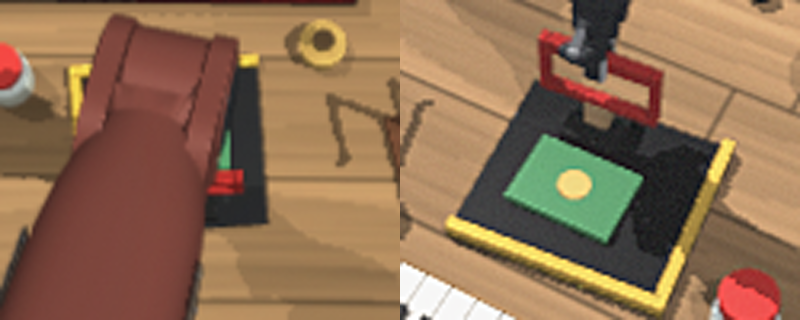

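Request:
{"name": "jog_arm", "arguments": {
  "series": [
    [[0.003,0,0],0],
    [[0.003,0,0],0],
    [[0.003,0,0],0],
    [[0.003,0,0],0],
    [[0.003,0,0],0],
    [[0.003,0,0],0],
    [[0.003,0,0],0],
    [[0.003,0,0],0],
    [[0.003,0,0],0],
    [[0.002,0,0],0],
    [[0.001,0,0],0],
    [[0,0,0],0]
  ]
}}

```text
clock: 8.6
tcp_pos: [0.5933, -0.0341, 0.1113]
orientation: [[0.998, 0.07, 0.0], [0.07, -0.998, 0.0], [0.0, -0.0, -1.0]]
wrist_force: [-0.7, -0.2, -3.2]
finger_gap: 0.0132
```

Request:
{"name": "jog_arm", "arguments": {
  "series": [
    [[0.001,0,0],0],
    [[0.001,0,0],0],
    [[0.001,0,0],0],
    [[0,0,0],0],
    [[0,0,0],0]
  ]
}}

```text
clock: 9.1
tcp_pos: [0.5962, -0.0339, 0.1113]
orientation: [[0.998, 0.07, 0.0], [0.07, -0.998, 0.0], [0.0, -0.0, -1.0]]
wrist_force: [-1.2, -0.1, -3.0]
finger_gap: 0.0129
```

Request:
{"name": "jog_arm", "arguments": {
  "series": [
    [[0.0005,0,0],0],
    [[0.0005,0,0],0],
    [[0.0005,0,0],0],
    [[0,0,0],0],
    [[0,0,0],0]
  ]
}}

```text
clock: 9.6
tcp_pos: [0.5977, -0.0338, 0.1113]
orientation: [[0.998, 0.07, 0.0], [0.07, -0.998, 0.0], [0.0, -0.0, -1.0]]
wrist_force: [-2.3, 0.6, -3.8]
finger_gap: 0.0127
```

Run:
```python
from h import *
s=state();print(s['tcp_pos'],yaw(s['orientation']),s['wrist_force'],s['torque'])
g=grab_frame('scene')
b=cv2.resize(g['img'][210:320,260:400],None,fx=5,fy=5,interpolation=cv2.INTER_CUBIC)
cv2.imwrite('pics/c4.png',b)
```

```text
[ 0.59773729 -0.03381027  0.1112711 ] 0.06998155564932784 [-2.33412497  0.56705131 -3.76644481] [-0.03979625  0.38576097 -0.00494143]
```

View pics/c4.png

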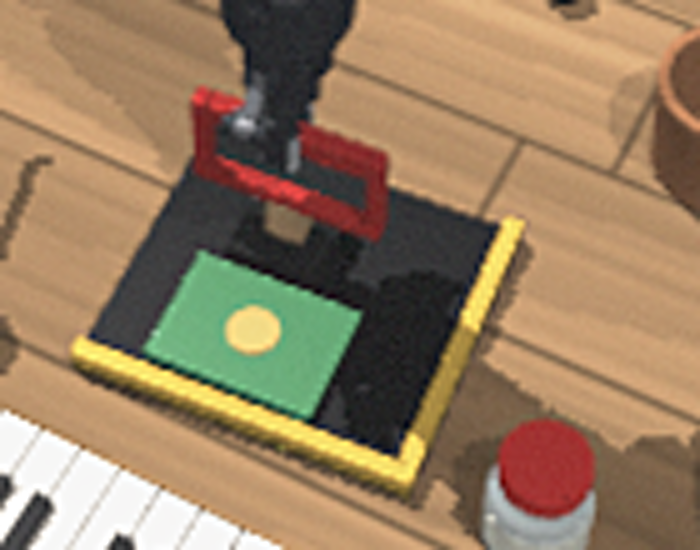

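Request:
{"name": "jog_arm", "arguments": {
  "series": [
    [[0.0005,0,0],0],
    [[0.0005,0,0],0],
    [[0,0,0],0],
    [[0,0,0],0]
  ]
}}

```text
clock: 10.05
tcp_pos: [0.5984, -0.0337, 0.1113]
orientation: [[0.998, 0.07, -0.0], [0.07, -0.998, -0.0], [-0.0, 0.0, -1.0]]
wrist_force: [-3.0, -0.7, -1.0]
finger_gap: 0.0131
```

Request:
{"name": "jog_arm", "arguments": {
  "series": [
    [[0.0005,0,0],0],
    [[0.0005,0,0],0],
    [[0,0,0],0],
    [[0,0,0],0]
  ]
}}

```text
clock: 10.45
tcp_pos: [0.5995, -0.0337, 0.1113]
orientation: [[0.998, 0.07, 0.0], [0.07, -0.998, -0.0], [0.0, 0.0, -1.0]]
wrist_force: [-3.0, -1.1, -0.2]
finger_gap: 0.0129
```

Request:
{"name": "jog_arm", "arguments": {
  "series": [
    [[-0.002,0,0],0],
    [[-0.005,0,0],0],
    [[-0.01,0,0],0],
    [[-0.01,0,0],0],
    [[0,0,-0.02],0],
    [[0,0,-0.02],0],
    [[-0.01,0.03,0],0],
    [[0,0.04,0],0],
    [[0,0.04,0],0],
    [[0,0.04,0],0],
    [[0,0,0],0],
    [[0,0,0],0]
  ]
}}

```text
clock: 11.65
tcp_pos: [0.5723, -0.1865, 0.1511]
orientation: [[0.998, 0.068, -0.0], [0.068, -0.998, 0.001], [-0.0, -0.001, -1.0]]
wrist_force: [0.6, 1.1, -3.4]
finger_gap: 0.0133
```

```bash
cat >> h.py <<'E'
def board(uv,inv=False):
    e=np.array([[.9974,.0719],[-.0719,.9974]]); return e.T@np.array(uv) if inv else e@np.array(uv)
E
python3 - <<'E'
from h import *
s=state();print(s['tcp_pos'],yaw(s['orientation']),s['wrist_force'],s['torque'])
g=grab_frame('scene');f=grab_frame('top')
b=cv2.resize(g['img'][190:320,220:400],None,fx=4,fy=4,interpolation=cv2.INTER_CUBIC)
cv2.imwrite('pics/c5.png',b)
h=cv2.cvtColor(g['img'],cv2.COLOR_BGR2HSV);m=cv2.inRange(h,(45,80,40),(85,255,255));n,l,st,c=cv2.connectedComponentsWithStats(m);i=1+st[1:,4].argmax()
q=cv2.approxPolyDP(cv2.convexHull(np.argwhere(l==i)[:,::-1].astype(np.int32)),4,True)[:,0]
for p in q: print("plate",p,board(pt(g,*p,.018)[:2]).round(4))
h=cv2.cvtColor(f['img'],cv2.COLOR_BGR2HSV);m=cv2.inRange(h[110:150,325:360],(18,80,60),(30,255,255));n,l,st,c=cv2.connectedComponentsWithStats(m)
for i in range(1,n):
  if st[i,4]>20: print("weight",st[i],c[i]+[325,110],board(pt(f,*(c[i]+[325,110]),.04)[:2]))
E
```

```text
[ 0.57229548 -0.18645084  0.15114089] 0.06805855826765358 [ 0.61026132  1.09362682 -3.38090696] [ 0.07699389  0.00091236 -0.00519979]
plate [331 272] [ 0.624  -0.0167]
plate [321 294] [ 0.7058 -0.0144]
plate [288 280] [ 0.7027 -0.1245]
plate [300 260] [ 0.6229 -0.1225]
```

View pics/c5.png

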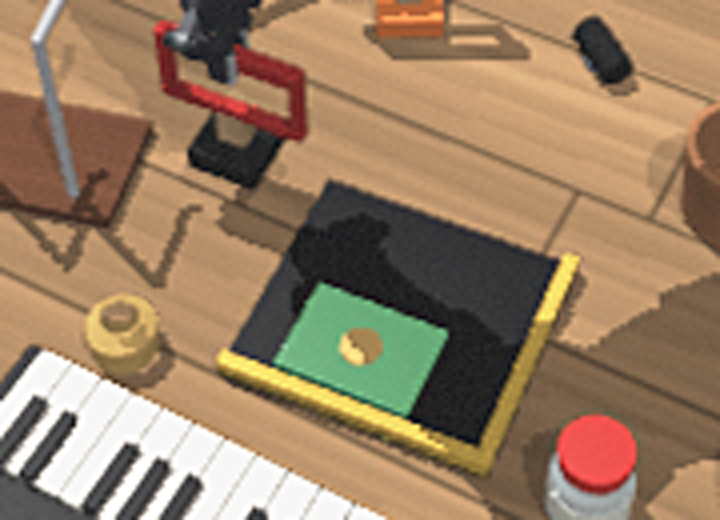

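```bash
python3 -c "
from h import *
go((.6759,-.1267,.1113),.072)
g=grab_frame('scene');print(board(pt(g,251,272,.028)[:2]))"
```

```text
tcp [ 0.5725 -0.1849  0.1513] yaw 0.07 turn -0.002 shift(before turn) [ 0.1072 -0.0508  0.04  ] (after turn) [ 0.1073 -0.0507  0.04  ]
[ 0.7285446  -0.23642312]
```

Request:
{"name": "jog_arm", "arguments": {
  "series": [
    [[0,-0.025,0],0],
    [[0,-0.026,0],0],
    [[0.027,0,0],0],
    [[0.027,0,0],0],
    [[0.027,0,0],0],
    [[0.026,0,0],-0.001],
    [[0,0,0],0],
    [[0,0,0.02],0],
    [[0,0,0.012],0],
    [[0,0,0.008],0],
    [[0,0,0],0],
    [[0,0,0],0]
  ]
}}

```text
clock: 13.0
tcp_pos: [0.6762, -0.1275, 0.1117]
orientation: [[0.997, 0.071, 0.0], [0.071, -0.997, -0.0], [0.0, 0.0, -1.0]]
wrist_force: [0.7, 0.1, -3.4]
finger_gap: 0.0133
```

Request:
{"name": "jog_arm", "arguments": {
  "series": [
    [[0,-0.004,0],0],
    [[0,-0.004,0],0],
    [[0,-0.004,0],0],
    [[0,-0.004,0],0],
    [[0,-0.003,0],0],
    [[0,-0.003,0],0],
    [[0,-0.003,0],0],
    [[0,-0.003,0],0],
    [[0,-0.003,0],0],
    [[0,-0.003,0],0],
    [[0,-0.003,0],0],
    [[0,0,0],0]
  ]
}}

```text
clock: 14.2
tcp_pos: [0.6736, -0.09, 0.1112]
orientation: [[0.997, 0.071, -0.0], [0.071, -0.997, 0.001], [-0.0, -0.001, -1.0]]
wrist_force: [0.8, -0.8, -4.0]
finger_gap: 0.0132
```

```bash
cat > see.py <<'E'
from h import *
import sys
s=state();print(s['tcp_pos'],board(s['tcp_pos'][:2]),yaw(s['orientation']),s['wrist_force'],s['torque'])
g=grab_frame('scene')
cv2.imwrite(sys.argv[1],cv2.resize(g['img'][210:320,260:400],None,fx=5,fy=5,interpolation=cv2.INTER_CUBIC))
h=cv2.cvtColor(g['img'],cv2.COLOR_BGR2HSV);m=cv2.inRange(h,(45,80,40),(85,255,255));n,l,st,c=cv2.connectedComponentsWithStats(m);i=1+st[1:,4].argmax()
q=cv2.approxPolyDP(cv2.convexHull(np.argwhere(l==i)[:,::-1].astype(np.int32)),4,True)[:,0]
for p in q: print("plate",p,board(pt(g,*p,.018)[:2]).round(4))
E
python3 see.py pics/c6.png
```

```text
[ 0.67357096 -0.09000958  0.11123921] [ 0.66534799 -0.13820531] 0.07138308654799715 [ 0.75139219 -0.81085473 -4.04642953] [-0.11537984 -0.05504083  0.01300438]
plate [336 274] [0.6244 0.    ]
plate [326 296] [0.7058 0.0017]
plate [293 283] [ 0.7059 -0.1061]
plate [300 268] [ 0.6495 -0.1098]
plate [309 264] [ 0.6249 -0.0905]
```

Request:
{"name": "jog_arm", "arguments": {
  "series": [
    [[0,-0.003,0],0],
    [[0,-0.003,0],0],
    [[0,-0.003,0],0],
    [[0,-0.003,0],0],
    [[0,-0.003,0],0],
    [[0,-0.003,0],0],
    [[0,-0.003,0],0],
    [[0,-0.003,0],0],
    [[0,-0.003,0],0],
    [[0,-0.003,0],0],
    [[0,-0.003,0],0],
    [[0,-0.002,0],0]
  ]
}}

```text
clock: 15.45
tcp_pos: [0.6712, -0.0555, 0.1113]
orientation: [[0.997, 0.071, 0.0], [0.071, -0.997, -0.0], [0.0, 0.0, -1.0]]
wrist_force: [-1.0, -0.5, -3.6]
finger_gap: 0.0129
```

Request:
{"name": "jog_arm", "arguments": {
  "series": [
    [[0,-0.001,0],0],
    [[0,-0.001,0],0],
    [[0,-0.001,0],0],
    [[0,0,0],0],
    [[0,0,0],0]
  ]
}}

```text
clock: 15.95
tcp_pos: [0.6709, -0.0525, 0.1112]
orientation: [[0.997, 0.071, -0.0], [0.071, -0.997, 0.0], [-0.0, -0.0, -1.0]]
wrist_force: [1.2, -1.2, -2.6]
finger_gap: 0.0127
```

Request:
{"name": "jog_arm", "arguments": {
  "series": [
    [[0,-0.0005,0],0],
    [[0,-0.0005,0],0],
    [[0,-0.0005,0],0],
    [[0,-0.0005,0],0],
    [[0,0,0],0]
  ]
}}

```text
clock: 16.45
tcp_pos: [0.6708, -0.0506, 0.1113]
orientation: [[0.997, 0.071, -0.0], [0.071, -0.997, 0.0], [-0.0, -0.0, -1.0]]
wrist_force: [-0.3, -0.8, -2.8]
finger_gap: 0.0128
```

```bash
python3 see.py pics/c7.png
```

```text
[ 0.67081781 -0.05056811  0.11125659] [ 0.66543784 -0.09866844] 0.07105544646126698 [-0.25060367 -0.78242377 -2.81097141] [-0.3890155  -0.09280935 -0.0466419 ]
plate [348 279] [0.6259 0.0399]
plate [339 300] [0.7025 0.0414]
plate [305 287] [ 0.7037 -0.0674]
plate [311 273] [ 0.6521 -0.0712]
plate [321 269] [ 0.6265 -0.0491]
```

Request:
{"name": "jog_arm", "arguments": {
  "series": [
    [[0,-0.0005,0],0],
    [[0,-0.0005,0],0],
    [[0,0,0],0],
    [[0,0,0],0]
  ]
}}

```text
clock: 16.9
tcp_pos: [0.6707, -0.0496, 0.1113]
orientation: [[0.997, 0.071, -0.0], [0.071, -0.997, 0.0], [-0.0, -0.0, -1.0]]
wrist_force: [-0.0, -0.4, -2.3]
finger_gap: 0.013
```

```bash
python3 see.py pics/c8.png
```

```text
[ 0.67074856 -0.0495617   0.11127283] [ 0.66544112 -0.09765966] 0.07112609476149048 [-0.01911276 -0.37579511 -2.32695874] [-0.38416146 -0.05208179 -0.02051247]
plate [348 279] [0.6259 0.0399]
plate [339 300] [0.7025 0.0414]
plate [305 287] [ 0.7037 -0.0674]
plate [311 274] [ 0.6554 -0.0698]
plate [322 269] [ 0.6253 -0.0462]
```

Request:
{"name": "jog_arm", "arguments": {
  "series": [
    [[0,-0.0005,0],0],
    [[0,-0.0005,0],0],
    [[0,0,0],0],
    [[0,0,0],0]
  ]
}}

```text
clock: 17.35
tcp_pos: [0.6707, -0.0486, 0.1113]
orientation: [[0.997, 0.071, 0.0], [0.071, -0.997, 0.0], [0.0, -0.0, -1.0]]
wrist_force: [-0.3, -2.1, -2.6]
finger_gap: 0.013
```

```bash
python3 see.py pics/c8.png
```

```text
[ 0.67069935 -0.04855589  0.11129017] [ 0.66546436 -0.09665292] 0.07112695507912684 [-0.34466391 -2.13818422 -2.60127967] [-0.41028209 -0.04892762 -0.00189455]
plate [348 279] [0.6259 0.0399]
plate [339 301] [0.7055 0.0426]
plate [305 287] [ 0.7037 -0.0674]
plate [322 269] [ 0.6253 -0.0462]
```

View pics/c8.png

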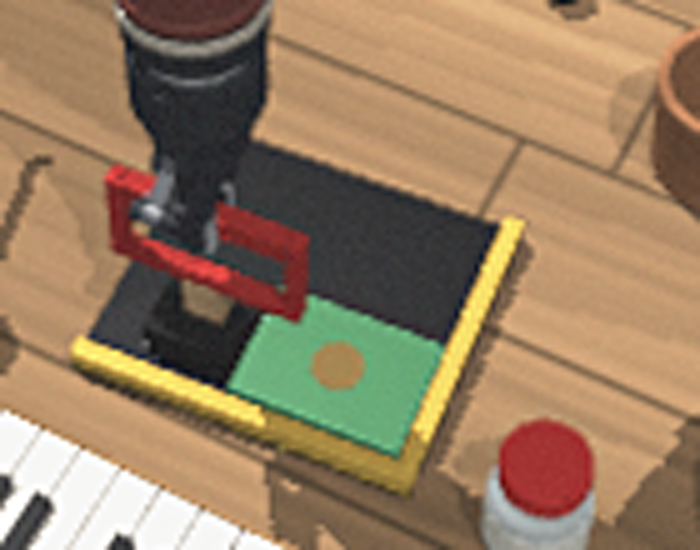

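Request:
{"name": "jog_arm", "arguments": {
  "series": [
    [[0,0.004,0],0],
    [[0,0.008,0],0],
    [[0,0,-0.02],0],
    [[0,0,-0.02],0],
    [[-0.032,0,0],0],
    [[-0.032,0,0],0],
    [[-0.031,0,0],0],
    [[0,-0.03,0],0],
    [[0,-0.03,0],0],
    [[0,-0.037,0],0],
    [[0,0,0],0],
    [[0,0,0],0]
  ]
}}

```text
clock: 18.6
tcp_pos: [0.5699, 0.0295, 0.1514]
orientation: [[0.997, 0.072, 0.0], [0.072, -0.997, -0.0], [0.0, 0.0, -1.0]]
wrist_force: [-0.0, 0.1, -3.5]
finger_gap: 0.0129
```

Request:
{"name": "jog_arm", "arguments": {
  "series": [
    [[0,0,0.02],0],
    [[0,0,0.02],0],
    [[0,0,0],0],
    [[0.004,0,0],0],
    [[0.004,0,0],0],
    [[0.003,0,0],0],
    [[0.003,0,0],0],
    [[0.003,0,0],0],
    [[0.002,0,0],0],
    [[0.002,0,0],0],
    [[0.001,0,0],0],
    [[0,0,0],0]
  ]
}}

```text
clock: 19.8
tcp_pos: [0.5922, 0.0309, 0.1113]
orientation: [[0.997, 0.071, 0.001], [0.071, -0.997, 0.0], [0.001, -0.0, -1.0]]
wrist_force: [-1.1, -0.6, -3.6]
finger_gap: 0.013
```

```bash
python3 see.py pics/c9.png
```

```text
[0.59223406 0.03092569 0.11126461] [ 0.59291781 -0.01173635] 0.07104002982912504 [-1.11426297 -0.55962052 -3.63776273] [-0.20098167  0.37949957  0.03192336]
plate [348 279] [0.6259 0.0399]
plate [339 300] [0.7025 0.0414]
plate [305 287] [ 0.7037 -0.0674]
plate [317 267] [ 0.6249 -0.0633]
```

Request:
{"name": "jog_arm", "arguments": {
  "series": [
    [[0.0005,0,0],0],
    [[0.0005,0,0],0],
    [[0.0005,0,0],0],
    [[0.0005,0,0],0],
    [[0,0,0],0],
    [[0,0,0],0]
  ]
}}

```text
clock: 20.45
tcp_pos: [0.5941, 0.031, 0.1113]
orientation: [[0.997, 0.071, 0.0], [0.071, -0.997, 0.0], [0.0, -0.0, -1.0]]
wrist_force: [-1.2, -0.5, -2.5]
finger_gap: 0.0129
```

Request:
{"name": "jog_arm", "arguments": {
  "series": [
    [[0.0005,0,0],0],
    [[0.0005,0,0],0],
    [[0,0,0],0],
    [[0,0,0],0]
  ]
}}

```text
clock: 20.85
tcp_pos: [0.5947, 0.0311, 0.1113]
orientation: [[0.997, 0.071, -0.0], [0.071, -0.997, 0.0], [-0.0, -0.0, -1.0]]
wrist_force: [-3.2, -0.9, -0.3]
finger_gap: 0.0133
```

Request:
{"name": "jog_arm", "arguments": {
  "series": [
    [[-0.002,0,0],0],
    [[-0.005,0,0],0],
    [[-0.013,0,0],0],
    [[0,0,-0.025],0],
    [[0,0,-0.025],0],
    [[-0.045,0,0],0],
    [[-0.045,0,0],0],
    [[0,0,0],0],
    [[0,0,0],0]
  ]
}}

```text
clock: 21.75
tcp_pos: [0.4847, 0.0233, 0.1618]
orientation: [[0.997, 0.071, 0.001], [0.071, -0.997, 0.0], [0.001, 0.0, -1.0]]
wrist_force: [1.3, -0.6, -2.2]
finger_gap: 0.0129
```

```bash
python3 see.py pics/c10.png; python3 -c "
from h import *
go((.6137-.10*.968,-.3497-.10*.252,.2215),.255)"
```

```text
[0.48465365 0.02327605 0.16175734] [ 0.4850671  -0.01163107] 0.07074141482060142 [ 1.26272449 -0.59129229 -2.17771292] [-0.0230293  -0.08905307  0.02488638]
plate [348 280] [0.6292 0.0412]
plate [339 300] [0.7025 0.0414]
plate [305 287] [ 0.7037 -0.0674]
plate [317 268] [ 0.6282 -0.0618]
tcp [0.4861 0.0232 0.162 ] yaw 0.071 turn -0.184 shift(before turn) [ 0.0026  0.3993 -0.0595] (after turn) [-0.0706  0.393  -0.0595]
```

View pics/c10.png

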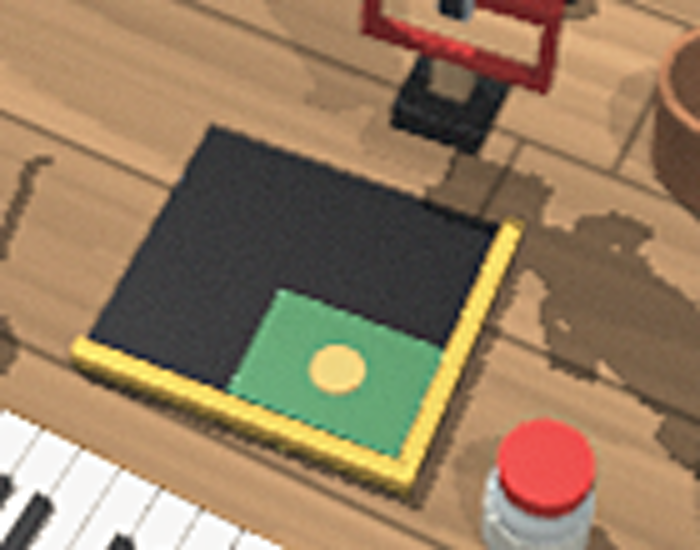

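Request:
{"name": "jog_arm", "arguments": {
  "series": [
    [[0,0,-0.03],0],
    [[0,0,-0.03],0],
    [[0,0.044,0],0],
    [[0,0.044,0],0],
    [[0,0.044,0],0],
    [[0,0.044,0],0],
    [[0,0.044,0],0],
    [[0,0.044,0],0],
    [[0,0.044,0],0],
    [[0.001,0.044,0],0],
    [[0.001,0.047,0],0],
    [[0,0,0],0]
  ]
}}

```text
clock: 23.0
tcp_pos: [0.5163, -0.3813, 0.2202]
orientation: [[0.998, 0.067, 0.001], [0.067, -0.998, -0.003], [0.001, 0.003, -1.0]]
wrist_force: [-1.0, 0.3, -3.2]
finger_gap: 0.0129
```

Request:
{"name": "jog_arm", "arguments": {
  "series": [
    [[0,0,0],-0.09],
    [[0,0,0],-0.094],
    [[0,0,0],0],
    [[0,0,0],0]
  ]
}}

```text
clock: 23.4
tcp_pos: [0.5161, -0.3749, 0.2212]
orientation: [[0.968, 0.25, 0.0], [0.25, -0.968, -0.0], [0.0, 0.0, -1.0]]
wrist_force: [0.3, -0.1, -3.8]
finger_gap: 0.0131
```

Run:
```python
from h import *
go((.6137,-.3497,.2215),.255)
f=grab_frame('top');g=grab_frame('scene')
a=cv2.resize(f['img'][130:230,310:435],None,fx=3.2,fy=3.2,interpolation=cv2.INTER_CUBIC)
b=cv2.resize(g['img'][120:260,180:305],None,fx=3.2,fy=3.2,interpolation=cv2.INTER_CUBIC)
cv2.imwrite('pics/c11.png',b)
cv2.imwrite('pics/c11t.png',a)
```

```text
tcp [ 0.5161 -0.3749  0.2212] yaw 0.252 turn -0.003 shift(before turn) [ 0.1008  0.     -0.0003] (after turn) [ 0.1008  0.0003 -0.0003]
```

View pics/c11.png

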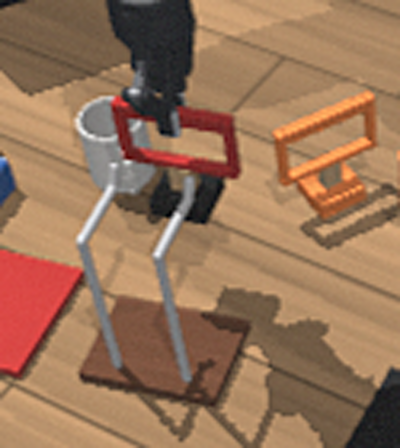

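Request:
{"name": "jog_arm", "arguments": {
  "series": [
    [[0.01,0,-0.001],-0.003],
    [[0.01,0,0],0],
    [[0.01,0,0],0],
    [[0.01,0,0],0],
    [[0.01,0,0],0],
    [[0.01,0,0],0],
    [[0.01,0,0],0],
    [[0.01,0,0],0],
    [[0.01,0,0],0],
    [[0.01,0,0],0],
    [[0,0,0],0],
    [[0,0,0],0]
  ]
}}

```text
clock: 24.7
tcp_pos: [0.6121, -0.349, 0.2221]
orientation: [[0.967, 0.255, -0.0], [0.255, -0.967, 0.0], [-0.0, -0.0, -1.0]]
wrist_force: [-0.7, -0.5, -3.3]
finger_gap: 0.013
```

Run:
```python
from h import *
go((.6137,-.3497,.1957),.255); s=state(); print(s['wrist_force'])
f=grab_frame('top');g=grab_frame('scene')
a=cv2.resize(f['img'][130:230,310:435],None,fx=3.2,fy=3.2,interpolation=cv2.INTER_CUBIC)
b=cv2.resize(g['img'][130:230,180:305],None,fx=3.2,fy=3.2,interpolation=cv2.INTER_CUBIC)
cv2.imwrite('pics/c12.png',np.hstack([a,b]))
```

```text
tcp [ 0.6121 -0.349   0.2221] yaw 0.258 turn 0.003 shift(before turn) [0.0013 0.0011 0.0264] (after turn) [0.0013 0.0011 0.0264]
[-0.65091967 -0.48717217 -3.33644349]
```

View pics/c12.png

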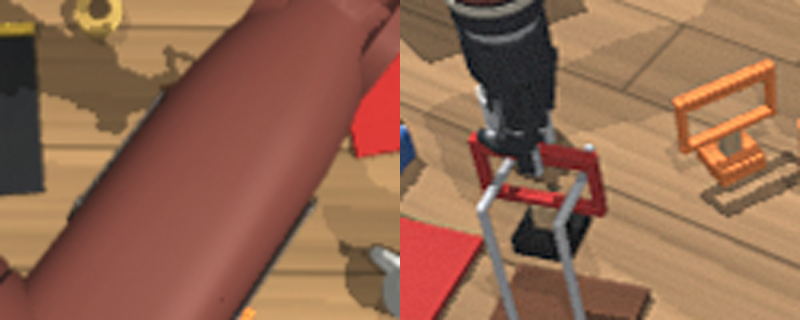

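Request:
{"name": "jog_arm", "arguments": {
  "series": [
    [[0,0,0.006],0],
    [[0,0,0.006],0],
    [[0,0,0.005],0],
    [[0,0,0.004],0],
    [[0,0,0.002],0],
    [[0,0,0.001],0],
    [[0,0,0.001],0],
    [[0,0,0],0],
    [[0,0,0],0]
  ]
}}

```text
clock: 25.7
tcp_pos: [0.6122, -0.3491, 0.1975]
orientation: [[0.967, 0.255, 0.0], [0.255, -0.967, -0.0], [0.0, 0.0, -1.0]]
wrist_force: [0.7, 0.0, -2.8]
finger_gap: 0.0126
```

Request:
{"name": "jog_arm", "arguments": {
  "series": [
    [[0,0,0.001],0],
    [[0,0,0],0],
    [[0,0,0],0]
  ]
}}

```text
clock: 26.0
tcp_pos: [0.6121, -0.3491, 0.1963]
orientation: [[0.967, 0.255, 0.0], [0.255, -0.967, 0.0], [0.0, 0.0, -1.0]]
wrist_force: [-0.4, 0.0, -4.2]
finger_gap: 0.0129
```

Request:
{"name": "jog_arm", "arguments": {
  "series": [
    [[0,0,0.001],0],
    [[0,0,0.0005],0],
    [[0,0,0],0],
    [[0,0,0],0]
  ]
}}

```text
clock: 26.4
tcp_pos: [0.6122, -0.3492, 0.1954]
orientation: [[0.967, 0.255, 0.001], [0.255, -0.967, -0.0], [0.0, 0.001, -1.0]]
wrist_force: [-0.5, 0.7, 3.5]
finger_gap: 0.0131
```

Request:
{"name": "jog_arm", "arguments": {
  "series": [
    [[0,0,0.0005],0],
    [[0,0,0.0005],0],
    [[0,0,0],0],
    [[0,0,0],0]
  ]
}}

```text
clock: 26.8
tcp_pos: [0.6123, -0.3492, 0.1953]
orientation: [[0.967, 0.255, 0.001], [0.255, -0.967, -0.001], [0.001, 0.001, -1.0]]
wrist_force: [-3.4, 2.1, 9.7]
finger_gap: 0.013
```

Request:
{"name": "jog_arm", "arguments": {
  "series": [
    [[0,0,-0.001],0],
    [[0,0,0],0],
    [[0,0,0],0],
    [[0,0,0],0]
  ]
}}

```text
clock: 27.2
tcp_pos: [0.6122, -0.3492, 0.1953]
orientation: [[0.967, 0.255, 0.001], [0.255, -0.967, -0.0], [0.0, 0.001, -1.0]]
wrist_force: [-2.5, 1.0, 5.8]
finger_gap: 0.0128
```

Request:
{"name": "jog_arm", "arguments": {
  "series": [
    [[0,0,0],0],
    [[0,0,0],0],
    [[0,0,0],0],
    [[0,0,0],0],
    [[0,0,0],0],
    [[0,0,0],0],
    [[0,0,0],0],
    [[0,0,-0.01],0],
    [[0,0,-0.02],0],
    [[0,0,-0.03],0],
    [[0,0,-0.04],0],
    [[0,0,0],0]
  ],
  "jaw": 1
}}

```text
clock: 28.4
tcp_pos: [0.6137, -0.3502, 0.3017]
orientation: [[0.967, 0.255, 0.008], [0.255, -0.967, -0.005], [0.006, 0.007, -1.0]]
wrist_force: [0.6, -0.6, 0.1]
finger_gap: 0.0855
```

Run:
```python
from h import *
s=state(); print(s['tcp_pos'],s['wrist_force'],s['finger_gap'])
g=grab_frame('scene')
b=cv2.resize(g['img'][130:230,180:305],None,fx=3.2,fy=3.2,interpolation=cv2.INTER_CUBIC)
cv2.imwrite('pics/c13.png',b)
# cups / plate check
h=cv2.cvtColor(g['img'],cv2.COLOR_BGR2HSV)
for p in ((.404,.178,.085),(.406,.349,.105),(.614,.342,.045)): print(px(g,p))
```

```text
[ 0.61372365 -0.35021165  0.30167371] [ 0.60370715 -0.59346324  0.10580203] 0.08551349209132414
[405.50896066 226.91110309]
[460.71033485 244.35096526]
[432.87678982 309.33516097]
```

View pics/c13.png

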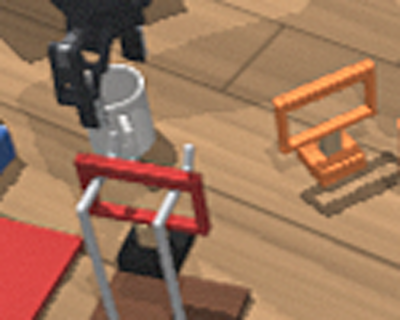

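Run:
```python
from h import *
f=grab_frame('top');g=grab_frame('scene')
for n,im,ref,bx in(("T",f['img'],"pics/top0.png",[(205,240,220,256),(208,236,174,203),(140,190,172,222)]),("S",g['img'],"pics/scene0.png",[(210,258,385,425),(232,276,440,476),(280,344,400,468)])):
    r=cv2.imread(ref)
    for a,b,c,d in bx: print(n,cv2.absdiff(im,r)[a:b,c:d].mean())
    for a,b,c,d in bx[:2]:
        q=cv2.resize(cv2.cvtColor(im[a:b,c:d],cv2.COLOR_BGR2GRAY),None,fx=8,fy=8,interpolation=cv2.INTER_CUBIC)
        if n=="T":
            R=110 if c==220 else 80
            h=cv2.HoughCircles(q,cv2.HOUGH_GRADIENT,1.5,100,param1=80,param2=20,minRadius=R-20,maxRadius=R+15)
            if h is not None:
                for x in h[0][:3]:
                    u,v=c+x[0]/8-.45,a+x[1]/8-.45; print((u,v,x[2]/8),pt(f,u,v,.085 if c==220 else .105))
cv2.imwrite('pics/c14.png',np.hstack([cv2.resize(f['img'][203:243,168:258],None,fx=4.4,fy=4.4,interpolation=cv2.INTER_CUBIC),cv2.resize(g['img'][210:250,385:475],None,fx=4.4,fy=4.4,interpolation=cv2.INTER_CUBIC)]))
```

```text
T 27.52724867724868
T 29.657224958949097
T 18.1216
(np.float32(183.95625), np.float32(221.70625), np.float32(7.81875)) [0.40390462 0.35592516 0.105     ]
S 12.843402777777778
S 27.349116161616163
S 14.346277573529411
```

Run:
```python
from h import *
f=grab_frame('top');g=grab_frame('scene')
a=cv2.resize(f['img'][130:260,160:320],None,fx=2.5,fy=2.5,interpolation=cv2.INTER_CUBIC)
b=cv2.resize(g['img'][200:330,340:500],None,fx=2.5,fy=2.5,interpolation=cv2.INTER_CUBIC)
cv2.imwrite('pics/c15.png',np.hstack([a,b]))
```

```text
(no output)
```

View pics/c15.png

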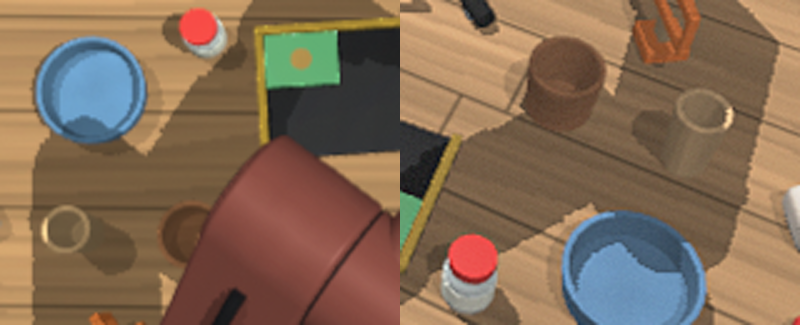

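```bash
python3 -c "
from h import *
go((.3635,.1584,.2),.45)"
```

```text
tcp [ 0.6117 -0.3488  0.2938] yaw 0.258 turn -0.192 shift(before turn) [-0.1106 -0.5537  0.0938] (after turn) [-0.0029 -0.5647  0.0938]
```

Request:
{"name": "jog_arm", "arguments": {
  "series": [
    [[-0.0092,-0.0461,0],0],
    [[-0.0092,-0.0461,0],0],
    [[-0.0092,-0.0461,0],0],
    [[-0.0092,-0.0461,0],0],
    [[-0.0092,-0.0461,0],0],
    [[-0.0092,-0.0461,0],0],
    [[-0.0092,-0.0461,0],0],
    [[-0.0092,-0.0461,0],0],
    [[-0.0092,-0.0461,0],0],
    [[-0.0092,-0.0461,0],0],
    [[-0.0092,-0.0461,0],0],
    [[-0.0092,-0.0461,0],0]
  ],
  "jaw": 0
}}

```text
clock: 29.85
tcp_pos: [0.3625, 0.1589, 0.2942]
orientation: [[0.967, 0.255, -0.001], [0.255, -0.967, -0.0], [-0.001, -0.0, -1.0]]
wrist_force: [0.1, 0.1, -0.0]
finger_gap: 0.0425
```

Request:
{"name": "jog_arm", "arguments": {
  "series": [
    [[0,0,0.03],-0.1],
    [[0,0,0.03],-0.092],
    [[0,0,0.03],0],
    [[0,0,0],0],
    [[0,0,0],0],
    [[0,0,0],0]
  ]
}}

```text
clock: 30.45
tcp_pos: [0.365, 0.1577, 0.206]
orientation: [[0.901, 0.434, 0.001], [0.434, -0.901, 0.0], [0.001, 0.0, -1.0]]
wrist_force: [0.4, -0.1, 0.6]
finger_gap: 0.0427
```

Run:
```python
from h import *
go((.3635,.1584,.057),.45)
g=grab_frame('scene')
cv2.imwrite('pics/c16.png',cv2.resize(g['img'][160:280,340:500],None,fx=4,fy=4,interpolation=cv2.INTER_CUBIC))
```

```text
tcp [0.365  0.1577 0.206 ] yaw 0.449 turn -0.001 shift(before turn) [-0.001  -0.0013  0.149 ] (after turn) [-0.001  -0.0013  0.149 ]
```

Request:
{"name": "jog_arm", "arguments": {
  "series": [
    [[-0.001,-0.0013,0.03],0],
    [[0,0,0.03],0],
    [[0,0,0.03],0],
    [[0,0,0.02],0],
    [[0,0,0.01],0],
    [[0,0,0.01],0],
    [[0,0,0.01],0],
    [[0,0,0.009],0],
    [[0,0,0],0],
    [[0,0,0],0]
  ]
}}

```text
clock: 31.5
tcp_pos: [0.3628, 0.1584, 0.0559]
orientation: [[0.9, 0.435, -0.0], [0.435, -0.9, -0.0], [-0.0, -0.0, -1.0]]
wrist_force: [-0.2, -0.3, 0.7]
finger_gap: 0.0424
```

Request:
{"name": "jog_arm", "arguments": {
  "series": [
    [[0,0,0],0],
    [[0,0,0],0],
    [[0,0,0],0],
    [[0,0,0],0],
    [[0,0,0],0],
    [[0,0,0],0],
    [[0,0,0],0],
    [[0,0,0],0]
  ],
  "jaw": -1
}}

```text
clock: 32.3
tcp_pos: [0.3642, 0.1593, 0.0572]
orientation: [[0.9, 0.436, 0.003], [0.436, -0.9, 0.002], [0.004, -0.0, -1.0]]
wrist_force: [-4.9, 2.1, 18.2]
finger_gap: 0.0075
```

Request:
{"name": "jog_arm", "arguments": {
  "series": [
    [[0,0,-0.02],0],
    [[0,0,-0.02],0],
    [[0,0,-0.02],0],
    [[0,0,-0.02],0],
    [[0,0,-0.02],0],
    [[0,0,0],0],
    [[0,0,0],0],
    [[0,0,0],0]
  ]
}}

```text
clock: 33.1
tcp_pos: [0.3621, 0.1582, 0.1549]
orientation: [[0.9, 0.435, -0.001], [0.435, -0.9, -0.0], [-0.001, -0.0, -1.0]]
wrist_force: [0.4, -0.5, -2.0]
finger_gap: 0.0068
```

Run:
```python
from h import *
s=state(); print(s['wrist_force'],s['torque'],s['finger_gap'])
go((.5735,.3224,.16),.45)
g=grab_frame('scene')
cv2.imwrite('pics/c17.png',cv2.resize(g['img'][150:290,340:500],None,fx=4,fy=4,interpolation=cv2.INTER_CUBIC))
```

```text
[ 0.40413662 -0.51472346 -1.98074544] [-0.01980676  0.02684663  0.00286016] 0.006838957749771848
tcp [0.3621 0.1582 0.1549] yaw 0.45 turn -0.0 shift(before turn) [ 0.2618 -0.0559 -0.0051] (after turn) [ 0.2618 -0.0559 -0.0051]
```

View pics/c17.png

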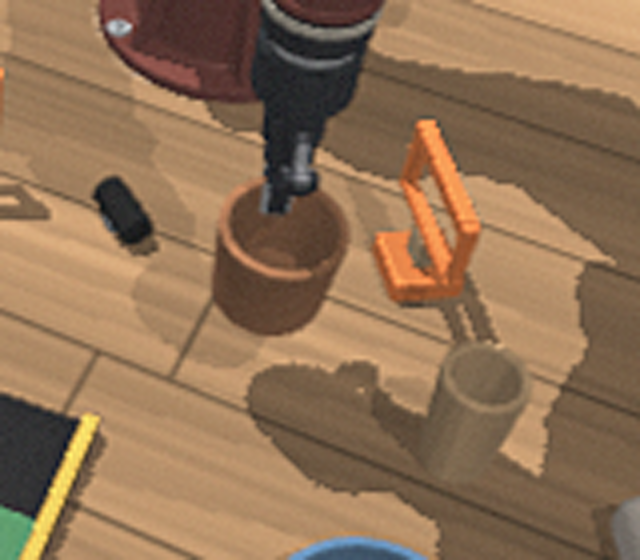

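Request:
{"name": "jog_arm", "arguments": {
  "series": [
    [[0.0262,-0.0056,0],0],
    [[0.0262,-0.0056,0],0],
    [[0.0262,-0.0056,0],0],
    [[0.0262,-0.0056,0],0],
    [[0.0262,-0.0056,0],0],
    [[0.0262,-0.0056,0],0],
    [[0.0262,-0.0056,0],0],
    [[0.0262,-0.0056,0],0],
    [[0.0262,-0.0056,0],0],
    [[0.026,-0.0056,0],0],
    [[0,0,0],0],
    [[0,0,0],0]
  ]
}}

```text
clock: 34.35
tcp_pos: [0.5734, 0.3224, 0.1541]
orientation: [[0.9, 0.435, -0.002], [0.435, -0.9, -0.001], [-0.003, -0.0, -1.0]]
wrist_force: [-0.9, -0.4, -1.9]
finger_gap: 0.0073
```

Request:
{"name": "jog_arm", "arguments": {
  "series": [
    [[0,0,0.02],0],
    [[0,0,0.02],0],
    [[0,0,0.02],0],
    [[0,0,0.01],0],
    [[0,0,0.007],0],
    [[0,0,0.005],0],
    [[0,0,0.003],0],
    [[0,0,0],0],
    [[0,0,0],0]
  ]
}}

```text
clock: 35.25
tcp_pos: [0.5744, 0.3229, 0.0713]
orientation: [[0.9, 0.435, 0.001], [0.435, -0.9, 0.0], [0.001, 0.0, -1.0]]
wrist_force: [-0.1, 0.5, -1.6]
finger_gap: 0.0066
```

Request:
{"name": "jog_arm", "arguments": {
  "series": [
    [[0,0,0.001],0],
    [[0,0,0.001],0],
    [[0,0,0],0],
    [[0,0,0],0]
  ]
}}

```text
clock: 35.65
tcp_pos: [0.5742, 0.3227, 0.0693]
orientation: [[0.9, 0.435, 0.0], [0.435, -0.9, 0.0], [0.0, 0.0, -1.0]]
wrist_force: [-2.2, -2.2, 4.4]
finger_gap: 0.0071
```

Request:
{"name": "jog_arm", "arguments": {
  "series": [
    [[0,0,0.001],0],
    [[0,0,0.001],0],
    [[0,0,0],0],
    [[0,0,0],0]
  ]
}}

```text
clock: 36.05
tcp_pos: [0.5738, 0.3226, 0.0687]
orientation: [[0.9, 0.435, 0.0], [0.435, -0.9, -0.0], [0.0, 0.0, -1.0]]
wrist_force: [-9.4, -5.8, 18.8]
finger_gap: 0.0071
```

Request:
{"name": "jog_arm", "arguments": {
  "series": [
    [[0,0,-0.002],0],
    [[0,0,0],0],
    [[0,0,0],0]
  ]
}}

```text
clock: 36.35
tcp_pos: [0.5743, 0.3227, 0.0692]
orientation: [[0.9, 0.435, 0.0], [0.435, -0.9, 0.0], [0.0, 0.0, -1.0]]
wrist_force: [-2.3, -1.4, 7.3]
finger_gap: 0.0073
```

Request:
{"name": "jog_arm", "arguments": {
  "series": [
    [[0,0,0],0],
    [[0,0,0],0],
    [[0,0,0],0],
    [[0,0,0],0],
    [[0,0,0],0],
    [[0,0,-0.02],0],
    [[0,0,-0.03],0],
    [[0,0,-0.03],0],
    [[0,0,-0.03],0],
    [[0,0,0],0],
    [[0,0,0],0]
  ],
  "jaw": 0
}}

```text
clock: 37.45
tcp_pos: [0.5745, 0.3228, 0.1793]
orientation: [[0.9, 0.435, 0.001], [0.435, -0.9, 0.001], [0.001, 0.0, -1.0]]
wrist_force: [0.5, -0.6, -0.2]
finger_gap: 0.0429
```

Run:
```python
from h import *
d=np.array([np.cos(.5),np.sin(.5)]); print(np.array([.406,.349])-.030*d)
go((*(np.array([.406,.349])-.030*d),.2),.5)
```

```text
[0.37967252 0.33461723]
tcp [0.5745 0.3228 0.1793] yaw 0.45 turn -0.05 shift(before turn) [-0.1703 -0.0954 -0.0207] (after turn) [-0.1653 -0.1038 -0.0207]
```

Request:
{"name": "jog_arm", "arguments": {
  "series": [
    [[-0.0284,-0.0162,0],0],
    [[-0.0284,-0.0162,0],0],
    [[-0.0284,-0.0162,0],0],
    [[-0.0284,-0.0162,0],0],
    [[-0.0284,-0.0162,0],0],
    [[-0.0284,-0.016,0],0],
    [[0,0,0],0],
    [[0,0,0],0]
  ],
  "jaw": -0.2
}}

```text
clock: 38.25
tcp_pos: [0.3779, 0.3358, 0.1782]
orientation: [[0.9, 0.436, -0.001], [0.436, -0.9, -0.001], [-0.001, 0.0, -1.0]]
wrist_force: [-0.0, -0.1, -0.2]
finger_gap: 0.034
```

Run:
```python
from h import *
go((.379,.336,.078),.45)
g=grab_frame('scene');f=grab_frame('top')
a=cv2.resize(g['img'][200:340,395:495],None,fx=4,fy=4,interpolation=cv2.INTER_CUBIC)
b=cv2.resize(f['img'][130:270,160:260],None,fx=4,fy=4,interpolation=cv2.INTER_CUBIC)
cv2.imwrite('pics/c18.png',np.hstack([b,a]))
for p in((.614,.342,.093),(.614,.342,.045)): print(px(g,p),px(f,p))
```

```text
tcp [0.3779 0.3358 0.1782] yaw 0.451 turn 0.001 shift(before turn) [0.001  0.0003 0.1002] (after turn) [0.001  0.0003 0.1002]
[436.53060463 300.87646988] [191.72156037 162.68274486]
[432.87678982 309.33516097] [195.36242737 165.19219759]
```

View pics/c18.png

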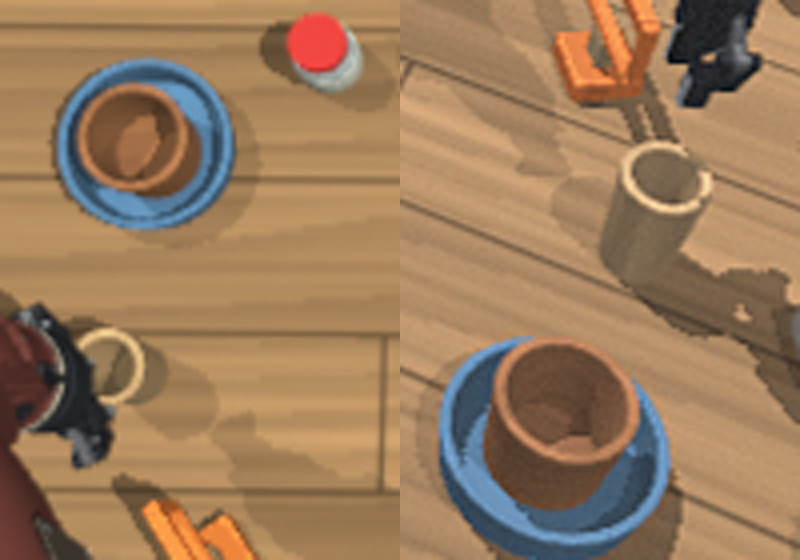

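Run:
```python
from h import *
g=grab_frame('scene');f=grab_frame('top')
print("med",pt(f,193,164.35,.093),pt(g,436.35,299.1,.093),tri(f,g,(193,164.35),(436.35,299.1)))
print("small",pt(f,187.2,221.1,.105),pt(g,461.35,244.1,.105),tri(f,g,(187.2,221.1),(461.35,244.1)))
```

```text
med [0.60804393 0.33720138 0.093     ] [0.60902193 0.33994807 0.093     ] [0.60816664 0.33888842 0.09071149]
small [0.40611349 0.34481736 0.105     ] [0.40418584 0.35043873 0.105     ] [0.40546474 0.34762971 0.10463434]
```

Request:
{"name": "jog_arm", "arguments": {
  "series": [
    [[0,0.001,0.02],0],
    [[0,0,0.02],0],
    [[0,0,0.02],0],
    [[0,0,0.01],0],
    [[0,0,0.01],0],
    [[0,0,0.01],0],
    [[0,0,0.005],0],
    [[0,0,0],0],
    [[0,0,0],0]
  ]
}}

```text
clock: 39.35
tcp_pos: [0.3792, 0.3352, 0.0841]
orientation: [[0.9, 0.435, 0.0], [0.435, -0.9, 0.0], [0.001, -0.0, -1.0]]
wrist_force: [0.8, 0.2, -0.3]
finger_gap: 0.0341
```

Request:
{"name": "jog_arm", "arguments": {
  "series": [
    [[0,0,0],0],
    [[0,0,0],0],
    [[0,0,0],0],
    [[0,0,0],0],
    [[0,0,0],0],
    [[0,0,0],0],
    [[0,0,0],0],
    [[0,0,0],0]
  ],
  "jaw": -1
}}

```text
clock: 40.15
tcp_pos: [0.3798, 0.3358, 0.0846]
orientation: [[0.9, 0.435, 0.002], [0.435, -0.9, 0.002], [0.002, -0.001, -1.0]]
wrist_force: [0.4, 3.1, 6.6]
finger_gap: 0.0086
```

Request:
{"name": "jog_arm", "arguments": {
  "series": [
    [[0,0,-0.02],0],
    [[0,0,-0.03],0],
    [[0,0,-0.03],0],
    [[0,0,-0.03],0],
    [[0,0,-0.03],0],
    [[0,0,0],0],
    [[0,0,0],0],
    [[0,0,0],0]
  ]
}}

```text
clock: 40.95
tcp_pos: [0.3782, 0.3345, 0.2226]
orientation: [[0.9, 0.435, -0.002], [0.435, -0.9, -0.001], [-0.002, 0.0, -1.0]]
wrist_force: [0.4, 0.2, -2.0]
finger_gap: 0.0082
```

Run:
```python
from h import *
s=state(); print(s['wrist_force'],s['torque'],s['finger_gap'])
go((.6085-.027,.3388-.01305,.22),.45)
g=grab_frame('scene');cv2.imwrite('pics/c19.png',g['img'])
# pale rim estimate: predicted rim centre given rigid hold
t=s['tcp_pos']; print(px(g,t+np.array([.027,.013,.022])), px(g,t+np.array([.027,.013,-.083])))
```

```text
[ 0.37188699  0.22912628 -1.96086737] [-0.01920615  0.01568415  0.00328775] 0.008193985415196819
tcp [0.3782 0.3345 0.2226] yaw 0.45 turn -0.0 shift(before turn) [0.1793 0.0963 0.0026] (after turn) [0.1793 0.0963 0.0026]
[473.30042299 213.62124272] [463.29370302 236.92360319]
```

Request:
{"name": "jog_arm", "arguments": {
  "series": [
    [[0.0182,0.0096,0],0],
    [[0.0182,0.0096,0],0],
    [[0.0182,0.0096,0],0],
    [[0.0182,0.0096,0],0],
    [[0.0182,0.0096,0],0],
    [[0.0182,0.0096,0],0],
    [[0.0182,0.0096,0],0],
    [[0.0182,0.0096,0],0],
    [[0.0182,0.0096,0],0],
    [[0.0182,0.0099,0],0],
    [[0,0,0],0],
    [[0,0,0],0]
  ]
}}

```text
clock: 42.2
tcp_pos: [0.5841, 0.3271, 0.2222]
orientation: [[0.901, 0.435, -0.003], [0.435, -0.901, -0.001], [-0.003, -0.0, -1.0]]
wrist_force: [-1.0, 0.4, 0.1]
finger_gap: 0.0083
```

Request:
{"name": "jog_arm", "arguments": {
  "series": [
    [[0,0,0.02],0],
    [[0,0,0.015],0],
    [[0,0,0.01],0],
    [[0,0,0.005],0],
    [[0,0,0.005],0],
    [[0,0,0],0],
    [[0,0,0],0]
  ]
}}

```text
clock: 42.9
tcp_pos: [0.5849, 0.3275, 0.1693]
orientation: [[0.9, 0.435, 0.001], [0.435, -0.9, 0.0], [0.001, 0.0, -1.0]]
wrist_force: [0.9, -0.3, -0.5]
finger_gap: 0.0085
```

Request:
{"name": "jog_arm", "arguments": {
  "series": [
    [[0,0,0.005],0],
    [[0,0,0.005],0],
    [[0,0,0.005],0],
    [[0,0,0.005],0],
    [[0,0,0.005],0],
    [[0,0,0],0],
    [[0,0,0],0]
  ]
}}

```text
clock: 43.6
tcp_pos: [0.5847, 0.3274, 0.1437]
orientation: [[0.9, 0.435, -0.0], [0.435, -0.9, -0.0], [-0.0, 0.0, -1.0]]
wrist_force: [0.5, 0.2, -1.4]
finger_gap: 0.0086
```

Underside is now about 0.06, inside the medium cup, with no contact. Continuing down.

Request:
{"name": "jog_arm", "arguments": {
  "series": [
    [[0,0,0.005],0],
    [[0,0,0.005],0],
    [[0,0,0.005],0],
    [[0,0,0.005],0],
    [[0,0,0.004],0],
    [[0,0,0.004],0],
    [[0,0,0.002],0],
    [[0,0,0],0],
    [[0,0,0],0]
  ]
}}

```text
clock: 44.5
tcp_pos: [0.5848, 0.3275, 0.1139]
orientation: [[0.9, 0.435, 0.0], [0.435, -0.9, 0.0], [0.0, 0.0, -1.0]]
wrist_force: [1.2, -0.1, -0.9]
finger_gap: 0.0082
```

Request:
{"name": "jog_arm", "arguments": {
  "series": [
    [[0,0,0.002],0],
    [[0,0,0.001],0],
    [[0,0,0.001],0],
    [[0,0,0],0],
    [[0,0,0],0]
  ]
}}

```text
clock: 45.0
tcp_pos: [0.5847, 0.3275, 0.1098]
orientation: [[0.9, 0.435, 0.0], [0.435, -0.9, -0.0], [0.0, 0.0, -1.0]]
wrist_force: [-0.3, 0.8, -1.3]
finger_gap: 0.0082
```

Request:
{"name": "jog_arm", "arguments": {
  "series": [
    [[0,0,0.001],0],
    [[0,0,0.001],0],
    [[0,0,0],0],
    [[0,0,0],0]
  ]
}}

```text
clock: 45.4
tcp_pos: [0.5847, 0.3274, 0.1077]
orientation: [[0.9, 0.435, -0.0], [0.435, -0.9, -0.0], [-0.0, -0.0, -1.0]]
wrist_force: [-0.5, 0.1, -0.4]
finger_gap: 0.0087
```

Request:
{"name": "jog_arm", "arguments": {
  "series": [
    [[0,0,0.001],0],
    [[0,0,0.001],0],
    [[0,0,0],0],
    [[0,0,0],0]
  ]
}}

```text
clock: 45.8
tcp_pos: [0.5847, 0.3274, 0.1057]
orientation: [[0.9, 0.435, -0.0], [0.435, -0.9, -0.0], [-0.0, -0.0, -1.0]]
wrist_force: [-0.4, 0.4, -1.0]
finger_gap: 0.0085
```

Request:
{"name": "jog_arm", "arguments": {
  "series": [
    [[0,0,0.001],0],
    [[0,0,0.001],0],
    [[0,0,0],0],
    [[0,0,0],0]
  ]
}}

```text
clock: 46.2
tcp_pos: [0.5847, 0.3275, 0.1038]
orientation: [[0.9, 0.435, -0.0], [0.435, -0.9, -0.0], [-0.0, -0.0, -1.0]]
wrist_force: [0.6, 0.5, -1.1]
finger_gap: 0.0085
```

Request:
{"name": "jog_arm", "arguments": {
  "series": [
    [[0,0,0.001],0],
    [[0,0,0.001],0],
    [[0,0,0],0],
    [[0,0,0],0]
  ]
}}

```text
clock: 46.6
tcp_pos: [0.5847, 0.3274, 0.1021]
orientation: [[0.9, 0.435, 0.0], [0.435, -0.9, 0.0], [0.0, 0.0, -1.0]]
wrist_force: [-1.9, -1.2, 3.6]
finger_gap: 0.0083
```

Request:
{"name": "jog_arm", "arguments": {
  "series": [
    [[0,0,0.001],0],
    [[0,0,0],0],
    [[0,0,0],0]
  ]
}}

```text
clock: 46.9
tcp_pos: [0.5845, 0.3275, 0.1019]
orientation: [[0.9, 0.435, 0.0], [0.435, -0.9, 0.0], [0.0, -0.0, -1.0]]
wrist_force: [-5.1, -1.9, 12.5]
finger_gap: 0.0084
```

Contact at 0.102, as expected for the far foot edge on the medium cup's floor. Backing off the load, then opening part way and rising.

Request:
{"name": "jog_arm", "arguments": {
  "series": [
    [[0,0,-0.0015],0],
    [[0,0,0],0],
    [[0,0,0],0]
  ]
}}

```text
clock: 47.2
tcp_pos: [0.5848, 0.3275, 0.1021]
orientation: [[0.9, 0.435, 0.0], [0.435, -0.9, -0.0], [-0.0, 0.0, -1.0]]
wrist_force: [-1.0, -0.9, 1.7]
finger_gap: 0.0084
```

Request:
{"name": "jog_arm", "arguments": {
  "series": [
    [[0,0,0],0],
    [[0,0,0],0],
    [[0,0,0],0],
    [[0,0,0],0],
    [[0,0,0],0],
    [[0,0,-0.01],0],
    [[0,0,-0.02],0],
    [[0,0,-0.03],0],
    [[0,0,-0.03],0],
    [[0,0,-0.03],0],
    [[0,0,0],0],
    [[0,0,0],0]
  ],
  "jaw": -0.3
}}

```text
clock: 48.4
tcp_pos: [0.5852, 0.3277, 0.2235]
orientation: [[0.9, 0.435, 0.002], [0.435, -0.9, 0.001], [0.002, 0.0, -1.0]]
wrist_force: [0.1, 0.0, -0.6]
finger_gap: 0.0298
```

Request:
{"name": "jog_arm", "arguments": {
  "series": [
    [[-0.045,0,0],0],
    [[-0.045,0,0],0],
    [[-0.045,0,0],0],
    [[-0.045,0,0],0],
    [[-0.045,0,0],0],
    [[-0.02,-0.035,0],0],
    [[0,-0.045,0],0],
    [[0,-0.045,0],0],
    [[0,-0.045,0],0],
    [[0,0,0],0],
    [[0,0,0],0]
  ]
}}

```text
clock: 49.5
tcp_pos: [0.2891, 0.374, 0.2214]
orientation: [[0.899, 0.437, -0.001], [0.437, -0.899, -0.002], [-0.002, 0.001, -1.0]]
wrist_force: [-0.3, -0.6, -0.0]
finger_gap: 0.0298
```

```bash
python3 see.py pics/c20.png
python3 - <<'E'
from h import *
g=grab_frame('scene');f=grab_frame('top')
cv2.imwrite('pics/end_s.png',g['img']);cv2.imwrite('pics/end_t.png',f['img'])
a=cv2.resize(g['img'][250:345,390:475],None,fx=4.5,fy=4.5,interpolation=cv2.INTER_CUBIC)
b=cv2.resize(f['img'][130:225,165:250],None,fx=4.5,fy=4.5,interpolation=cv2.INTER_CUBIC)
c=cv2.resize(g['img'][140:235,185:270],None,fx=2,fy=2)
o=np.hstack([b,a]);cv2.imwrite('pics/end.png',o)
# red bar of hanging pusher
h=cv2.cvtColor(g['img'],cv2.COLOR_BGR2HSV);m=cv2.inRange(h,(0,120,50),(6,255,255))|cv2.inRange(h,(172,120,50),(180,255,255))
m[:,:200]=0;m[:,260:]=0;m[:160]=0;m[230:]=0
print(cv2.boundingRect(m)); 
for y in(-.062,.062):
  c,s_=np.cos(.255),np.sin(.255); print(px(g,(.612-s_*y,-.349+c*y,.221)),px(g,(.612-s_*y,-.349+c*y,.147)))
E
```

```text
[0.28905628 0.37402378 0.22139508] [0.31519705 0.35226817] 0.4525864703338328 [-0.33891299 -0.58591908 -0.00748669] [-0.06161087 -0.02020957 -0.04736568]
plate [348 280] [0.6292 0.0412]
plate [339 300] [0.7025 0.0414]
plate [305 287] [ 0.7037 -0.0674]
plate [317 268] [ 0.6282 -0.0618]
(200, 178, 46, 38)
[203.10214861 178.28675071] [207.85910529 194.96165087]
[241.83617224 185.15908738] [245.02102378 201.78449241]
```

Run:
```python
from h import *
g=grab_frame('scene');f=grab_frame('top')
C={}
for n,F in(("T",f),("S",g)):
    im=F['img']; c=px(F,(.6085,.3388,.121)); u,v=np.round(c).astype(int)
    y0,x0=v-16,u-16; q=im[y0:v+17,x0:u+17]
    h=cv2.cvtColor(q,cv2.COLOR_BGR2HSV); m=((h[...,0]>13)&(h[...,0]<25)&(h[...,2]>120)).astype(np.uint8)
    nn,l,st,cc=cv2.connectedComponentsWithStats(m); i=1+st[1:,4].argmax()
    hull=cv2.convexHull(np.argwhere(l==i)[:,::-1].astype(np.int32))
    print(n,"pred",c.round(1),st[i],"fit",[np.round(x,1) for x in cv2.fitEllipse(np.argwhere(cv2.morphologyEx((l==i).astype(np.uint8),cv2.MORPH_GRADIENT,np.ones((3,3))))[:,::-1].astype(np.float32))],"origin",x0,y0)
    for r in m: print(''.join('#' if k else '.' for k in r))
```

```text
T pred [190.3 162.7] [  6   6  23  20 291] fit [array([16.3, 15.7]), array([19. , 21.8]), np.float64(103.1)] origin 174 147
###########......................
#########........................
########.........................
#######..........................
######...........................
####.............................
###............#####.............
##..........##########...........
##.........#############.........
#.........###############........
#........##########.#####........
........############..####.......
.......#############...###.......
.......#############...####......
.......#############....###......
.......#############....####.....
.......############.....####.....
......#############....######....
.......###########.....######....
.......###########....######.....
.......###########....######.....
........#########....#######.....
.........######.....#######......
..........################..#....
...........############....#.....
.............########............
.........................#.......
.......................#.........
#.......................
[... 691 characters left out ...]
###......#.#########
....####.####.#.....##...########
....####.#####.#.........########
....####.###.#.........##########
....####.##.##........########.##
....#####...##........########..#
...######..###........########...
...#.#####............########...
..##..#####..........#########...
..###..#####.........########....
..##....#####........########....
..##.....######......#######.....
..#.......#################......
...........###############.......
..#.......#..############........
..........##....#####............
...#......###....................
....#....##......................
.....#...###.###......#..........
.........###..##.................
........#........................
```

Run:
```python
from h import *
g=grab_frame('scene');f=grab_frame('top')
for b in((438.7,294.5),(439,295.6)): print(tri(f,g,(191,162.6),b))
print(px(g,(.6085,.3388,.121)),px(g,(.6085,.3388,.135)))
# outermost pale columns left/right/top/bottom predicted for seated cup
for z in(.121,.130):
    a=np.linspace(0,6.28,60); P=np.array([px(g,(.6095+.034*np.cos(t),.3375+.034*np.sin(t),z)) for t in a]); print(z,P.min(0)-[422,278],P.max(0)-[422,278])
```

```text
[0.6091562  0.3391667  0.11734592]
[0.60976969 0.34058214 0.1136261 ]
[438.21967201 293.56476279] [439.36172147 290.88883529]
0.121 [2.74149436 4.55228701] [28.61922237 27.21126522]
0.13 [3.38939697 2.80692333] [29.42996361 25.5323407 ]
```

```bash
python3 -c "
from h import *
print(state()['clock']); print(close_job())"
```

```text
49.85
the job is handed in; nothing more can be done
None
```

I handed the job in at about 50 s of the 210 s allowed. My last checks suggest every part was done, but the system gave no verdict.

- **Plate:** I nudged it against the far fence, then the left fence, and pressed it lightly once more against the far one. The last picture showed it square in the corner. Its far and left edges measured within about 4 mm of the fences, mostly about 2 to 3 mm. The camera is only good to about 2 mm, so that does not prove the 3 mm limit. The better evidence is that it stopped moving while I pushed another 2 mm. Its corners read the same in the camera just before hand-in.
- **Pusher:** it hangs by its top bar on both prongs, as the picture after release showed. Its pixel extents at the end matched the expected pose, about 1 to 2 mm from the middle of the prongs.
- **Cups:** only the medium and small cups were out; I saw no large one. The medium cup sits in the dish with its rim at about 0.091 m (0.093 expected), about 6 mm off the dish's centre. The small cup is inside it, with its rim at 0.114–0.117 m (0.121 expected).
- **Bystanders:** I aimed no move at the mug, jar or weight. The jar and mug were standing in later pictures, but I did not recheck all three at the end.

My 16-picture limit ran out before I could see the small cup nested, so that last check was numerical only. The 4–7 mm rim-height difference is probably reading error, and nothing suggested the cup was sitting high.

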